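Fit the snap ring that keeps the bur carousel on its spindle

TASK

The turntable of the bur carousel is back on its spindle; now fit the snap ring that keeps it there. Take the pliers from their stand, put their tips in the eyes of the ring lying in the tray, squeeze just enough to open it without overstretching it, pass it over the spindle's end, press it gently down on the spring washer as far as that goes and let it close all round into the groove under the spindle's end. Then stand the pliers back in their stand; leave the other things on the worktop where they are.

Things in the scene. Friction and masses are not known exactly. Their poses are not given: they have to be found in the camera images.
- ring: Snap ring of 20 g lying flat in the tray: flat steel, 4 mm thick, 47 mm outside, open on one side. Origin: ring's centre on its underside; z up, -x points from the centre to the open side with the eyes. Free, its four inward lugs stand at 16.0 mm radius, the rest of its inside at 19 mm. Two sprung arms turn about a point of the back 21 mm behind the centre (+x)
- eye_l (a point): Middle of the hole in the ring's eye on the ring's +y side, level with its top face. Holes 6.4 mm wide, through; eyes 12 mm outside; free, the hole centres lie 25.4 mm from the ring's centre towards its -x and 11.8 mm to each side
- eye_r (a point): The same for the other eye, on the ring's -y side
- ring_l (a joint): Opening of the ring's +y arm: 0 free, 0.1 rad moves its eye 4.7 mm outwards; takes 3 N at the eye to start, 7 N at 0.16. Both arms at 0.09 just touch the spindle's end all round, 0.16 clears it by 1.3 mm; over 0.26 the ring is overstretched and spoilt. Opening to 0.16 draws the eyes 2.5 mm towards the ring's centre
- ring_r (a joint): The same for the ring's -y arm
- grip (a point): Pliers: half-way between the two handle grips, 36 mm above the pivot: hold them here. Straight external snap-ring pliers, 136 mm long, 130 g, tips down in the stand. z runs from tips to handles; jaws and handles move along y. Flat black grips 18 mm wide, leaning outwards by 0.17 rad at rest: 50 mm over the outsides here, 63 mm at their tops 38 mm above. Tip ends 97 mm below
- guard (a point): Pliers: middle between the guards under the grips, level with their tops, 22 mm below the grip point. The guards stick out to 66 mm overall and are 6 mm thick: keep the fingertips above them
- tip_l (a point): End of the tip pin on the pliers' +y side. Pins are 4 mm thick, with tapered ends, and stand 4.5 mm out of a shoulder 9 mm across that presses on the ring and keeps it level; their ends are 17 mm apart at rest, 23.7 mm (as the eyes) at 0.055 rad of squeeze. Squeezing the handles spreads the tips
- tip_r (a point): The same on the pliers' -y side
- pliers_l (a joint): Turn of each plier lever (both alike): 0 at rest, held there by a spring up to 10 N on the handles; 0.1 rad brings the handles 7 mm closer at the grip point and each tip 6.1 mm outwards. At 0.055 they fit the free ring's eyes (1.4 mm of play); about 0.2 rad (some 26 N on the handles) opens the ring's arms to 0.16; 0.28 overstretches it
- seat (a point): On the spindle's axis, level with the top of the washer when that is pressed home, 44 mm above the worktop. The ring goes in with its underside at this level (the washer then lifts it by 1.2 mm); it may lie at any angle. The upright fixed carousel: turntable 128 mm across with a circle of burs (106 mm across, up to 55 mm above the worktop), hub 62 mm across up to 4 mm below this point
- spindle_end (a point): Centre of the spindle's flat end, 12 mm above the seat. The spindle is 35.2 mm thick, its edge chamfered by 0.8 mm; the groove, 31.6 mm in diameter, reaches from just below the seat to 5.2 mm above it
- washer (a joint): Travel of the dark spring-loaded thrust washer (50 mm across) round the spindle: 0 free, its top then 3 mm above home and covering part of the groove; 0.003 m pressed home, where it is solid. It gives way from 2 N to 6 N; more than 30 N spoils it. Pressed home it lays the groove open; the fitted ring holds it down by 1.8 to 3 mm
- tray (a point): Centre of the inner floor of the fixed steel tray (124 x 104 mm, rim 12 mm high, floor 3 mm above the worktop)
- stand_top (a point): Centre of the fixed grey stand's top, 78 mm above the worktop, at the mouth of its well (19 mm along the stand's x, 48 mm along its y, 72 mm deep). The pliers stand in it with their guards resting on the top, their y along the stand's y, grip point 28 mm above this point
- pen_blue: Blue pen lying on the worktop, a bystander
- tape: Black tape dispenser, a bystander
- box_teal: Teal and white carton, 113 mm high, a bystander
- stapler: Black pocket stapler, a bystander
- roll_box: White carton with a blue band, 56 mm high, a bystander
- bin: Small open brown card bin, 87 mm high, a bystander
- tub: Yellow tub with lid, a bystander

How it is judged:
By the outcome, as a careful person would: the job done as asked, in the order asked, and still so for the second after the job is handed in, with the robot touching nothing.
It also fails if it takes over 58 s, if anything falls off the work surface, if the arm or the gripper's body presses on something with over 40 N, if the wrist force passes 120 N, or if a joint passes its speed limit or range.

ROBOT

A 7-joint arm with a two-finger parallel gripper is mounted at the origin on a cart in front of the work surface, level with it; the furniture and walls round the work are solid. World frame = base frame: x ahead of the robot, y to its left, z up, the work surface at z = 0. Lengths are in m, angles in rad, forces in N, time in s.
With the tool pointing down it reaches from about 0.35 to 0.9 m from the base axis. Payload 8.1 kg.
Tool frame: the origin (TCP) lies at the very end of the fingers, on their centre line; the grasp point (between the pads) lies 19 mm behind it; z points along the fingers, y is the line along which they close (so a half turn about z gives the same grasp; the last joint's range is limited). The gripper opens to 92 mm and grips with 3 to 60 N. Pads are 19 mm wide; open, the fingers measure 130 mm over their backs; the gripper's body (75 mm by 190 mm) begins 47 mm behind the grasp point.
Start: joints at [-1.328, 0.434, 0.025, 1.573, -0.012, 1.134, -0.075], TCP at [0.212, 0.588, 0.227] pointing down, gripper open.
Joint ranges: [-2.62, 2.62], [-0.44, 2.09], [-1.27, 1.32], [0.08, 2.57], [-1.32, 4.46], [0.12, 2], [-2.74, 2.74]. Speed limits (rad/s): [2.22, 2.22, 3.01, 3.01, 3.14, 3.14, 3.14].

INTERFACE

Orientations are given as a rotation vector (axis times angle).
In Python, from cell import arm gives the robot as it stands.
- The arm moves only by the tool jog_arm, never from a script. Its argument "rows" is a list of rows, each a list of 3 entries, a list of its own where there are three numbers: the shift along the world's x, y, z in cm, then the turn, a rotation vector about the world's x, y, z in degrees, then the opening, from 0 (shut) to 1 (fully open). A call has 1 to 8 rows; each row is the pose to reach, as a shift and turn from the pose commanded when the call began; what a row does not reach only later rows make up. A row lasts 1/8 s, in which the tool goes at most 62.5 mm and 10.7 degrees, less where a joint would pass 70% of its speed; a pose out of reach is approached as far as the arm can. A call with a gripper value outside its range is refused whole. The fingers move at their own pace and stop on an object; "newtons" is the grip in N (left out, the last holds). Time passes only in rows, so rows that repeat a pose let the fingers close. It gives the time, the measured TCP pose, the force, the opening and the grip force at its end, in the units of the state.
- arm.observe(): the state, without advancing time (a new reading comes with each control period).
- arm.get_image(name): name is "scene" or "top" or "wrist"; returns a dict with "img" (400x640x3 uint8, red, green, blue), "depth" (400x640 float32, m along the optical axis (not along the pixel's ray), 0 where there is no reading), "fx", "fy", "cx", "cy" (pixels), "dist_coeffs" ([k1, k2, p1, p2, k3] as OpenCV has them; the pictures are not rectified), "rvec" (rotation vector, rad) and "tvec" (3), from world to camera coordinates, as OpenCV has them; the wrist camera has in their place "mount" (4x4, takes a point from camera to tool coordinates, whose origin is the TCP and whose axes are the flange's). Camera axes: x right, y down, z forward; pixel columns grow to the right and rows downward; lengths in m; the calibration is good to about 2 mm. A picture is of the moment at which its call begins: read the wrist's pose just before it.
- arm.sign_off(): hands the job in; it is judged then, once.
The state is a dict: "clock": time; "joints": joint angles; "dq": joint speeds; "joint_efforts": joint torques, N m; "position": TCP position; "ee_rot": TCP orientation; "force": force on the tool from outside, world axes, zero at the start; "ft_torque": the same for the moment, N m; "width": opening from 0.0 (shut) to 1.0 (fully open); "gripper_force": force on a finger pad.
Only numpy, scipy, OpenCV 4.12 (cv2) and the standard library are available. Lean on these libraries where they do the work, as an engineer would, in place of code of your own. Each camera call takes 0.05 s, during which the arm holds its last target. There are 200 camera calls.

## Working session

There is one attempt and no reset: what is moved stays moved. The work goes in short steps, Python scripts to look and compute and a tool call to move; the robot and the scene stay as the last step left them, time stands still between calls to the robot, and variables do not carry over. Pictures are saved under pics/ and viewed, at most 10 in all, crops included, and the job is handed in when it is done.

Besides the shell and the picture viewer there is one more tool, called after ">>>" by a JSON object that holds its "fn" and its "kwargs". jog_arm: Moves the arm, as the interface text tells. Its arguments: {"type":"object","properties":{"rows":{"type":"array","items":{"type":"array"}},"newtons":{"type":"number"}},"required":["rows"]}

```bash
mkdir -p pics; ls
cat > h.py <<'E'
import numpy as np, cv2
from cell import arm
def pix2ray(c,uv):
    K=np.array([[c['fx'],0,c['cx']],[0,c['fy'],c['cy']],[0,0,1]])
    p=cv2.undistortPoints(np.array(uv,float).reshape(-1,1,2),K,np.array(c['dist_coeffs'],float)).reshape(-1,2)
    return np.c_[p,np.ones(len(p))]
def pose(c,s=None):
    "camera->world R,t"
    if 'mount' in c:
        M=np.array(c['mount']);R=cv2.Rodrigues(np.array(s['ee_rot'],float))[0]
        return R@M[:3,:3], R@M[:3,3]+np.array(s['position'])
    R=cv2.Rodrigues(np.array(c['rvec'],float))[0].T
    return R,-R@np.array(c['tvec'],float).ravel()
def onplane(c,uv,z,s=None):
    R,t=pose(c,s);d=pix2ray(c,uv)@R.T
    return t+d*((z-t[2])/d[:,2])[:,None]
def cloud(c,s=None):
    v,u=np.mgrid[:400,:640];r=pix2ray(c,np.c_[u.ravel(),v.ravel()])
    R,t=pose(c,s);return ((r*c['depth'].ravel()[:,None])@R.T+t).reshape(400,640,3)
def proj(c,P,s=None):
    R,t=pose(c,s);K=np.array([[c['fx'],0,c['cx']],[0,c['fy'],c['cy']],[0,0,1]])
    return cv2.projectPoints(np.array(P,float).reshape(-1,1,3),cv2.Rodrigues(R.T)[0],-R.T@t,K,np.array(c['dist_coeffs'],float))[0].reshape(-1,2)
E
python3 - <<'E'
from h import *
s=arm.observe();print(s)
import pickle
for n in('top','scene'):
    c=arm.get_image(n);cv2.imwrite(f'pics/{n}0.png',c['img'][:,:,::-1]);pickle.dump(c,open(n+'0.pkl','wb'))
    print(n,c['fx'],pose(c)[1])
E
```

```text
pics
{'clock': 0.0, 'joints': array([-1.32761811,  0.43519876,  0.02497429,  1.57407705, -0.0116298 ,
        1.13400726, -0.07509502]), 'dq': array([-1.11931575e-05,  1.24081566e-06,  3.07942269e-05,  1.21145216e-03,
        8.24549084e-04, -2.44360423e-04, -5.49579552e-04]), 'joint_efforts': array([ 9.32301518e-04, -6.67851591e+01,  9.85271707e-01, -3.14454675e+01,
       -6.05682191e-02,  4.30976506e-02,  1.53391925e-04]), 'position': array([0.21170415, 0.58751643, 0.22596778]), 'ee_rot': array([-5.40540206e-01, -3.09458438e+00,  2.41515182e-03]), 'force': array([-0.3402272 , -0.07698208, -0.26303428]), 'ft_torque': array([ 0.01645085, -0.03437527, -0.00968569]), 'gripper_force': 0.0, 'width': 0.9993940417834347}
top 447.7038550463785 [ 0.36972222 -0.10312144  1.41283345]
scene 434.10622655090975 [-0.00389527 -0.97874918  0.97492849]
```

View pics/top0.png

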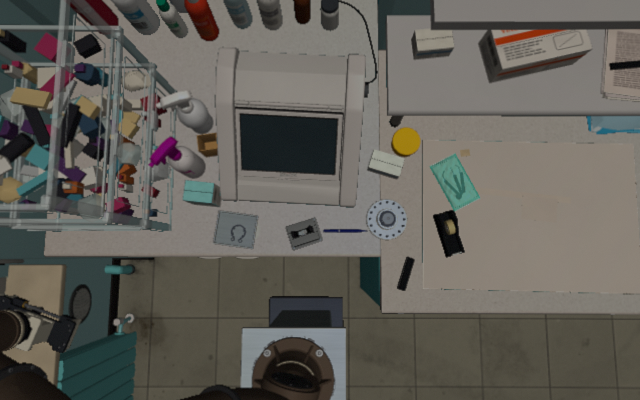

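View pics/scene0.png

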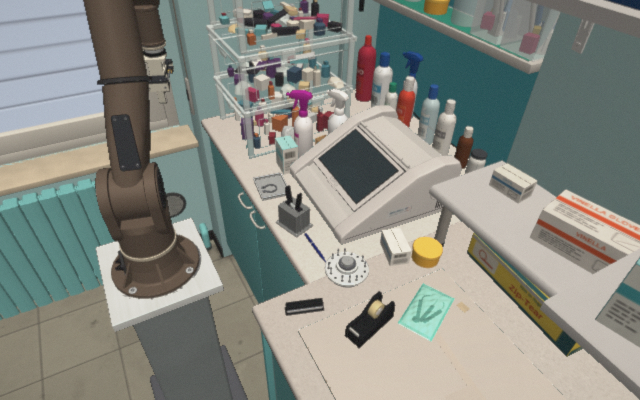

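Run:
```python
from h import *
import pickle
c=pickle.load(open('top0.pkl','rb'));P=cloud(c)
print('tray',onplane(c,[(236,230)],.003),'stand',onplane(c,[(304,233)],.078),'car',onplane(c,[(387,219)],.056),'ring',onplane(c,[(238,232)],.007))
for n,(u,v) in dict(tray=(225,240),standtop=(290,240),spin=(387,219),machine=(290,198),machine2=(290,150),teal=(199,190),rollbox=(385,163),desk=(330,245),bin=(208,143)).items(): print(n,P[v,u].round(3))
a=cv2.resize(c['img'][200:265,205:425],None,fx=3.6,fy=3.6,interpolation=cv2.INTER_CUBIC)
cv2.imwrite('pics/crop.png',a[:,:,::-1])
```

```text
tray [[0.44969033 0.17985035 0.003     ]] stand [[ 0.4367883  -0.03757756  0.078     ]] car [[ 0.48079042 -0.28832734  0.056     ]] ring [[0.44321017 0.17262505 0.007     ]]
tray [0.418 0.213 0.005]
standtop [0.419 0.01  0.004]
spin [ 0.481 -0.288  0.059]
machine [0.547 0.009 0.037]
machine2 [0.677 0.003 0.13 ]
teal [0.56  0.269 0.112]
rollbox [ 0.654 -0.285  0.054]
desk [ 0.403 -0.116 -0.007]
bin [ 0.73   0.278 -0.001]
```

View pics/crop.png

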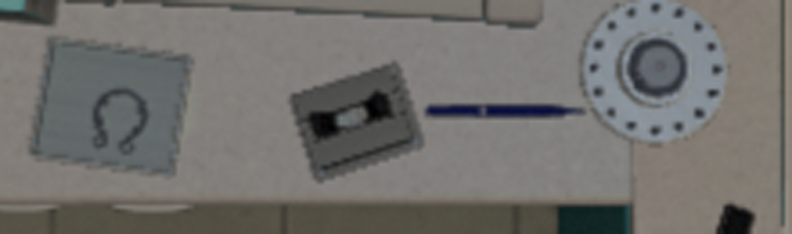

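>>> {"fn": "jog_arm", "kwargs": {"rows": [[[3,-6,1],[0,0,8],1],[[6,-12,2],[0,0,16],1],[[9,-18,3],[0,0,24],1],[[12,-24,4],[0,0,32],1],[[15,-30,4],[0,0,38],1],[[17,-36,4],[0,0,38],1],[[19,-42,4],[0,0,38],1],[[19,-46,4],[0,0,38],1]]}}

```text
clock: 1.1
position: [0.402, 0.1294, 0.2667]
ee_rot: [-0.495, 3.102, -0.0]
force: [2.2, 0.5, -0.3]
width: 0.995
gripper_force: 0.0
```

Run:
```python
from h import *
import pickle
s=arm.observe();c=arm.get_image('wrist');print(s['clock'],s['position'],s['ee_rot'],c['mount'],c['fx'])
pickle.dump((c,s),open('w1.pkl','wb'));cv2.imwrite('pics/w1.png',c['img'][:,:,::-1])
```

```text
1.1 [0.40200803 0.12941115 0.26667385] [-4.95398255e-01  3.10194406e+00 -3.16052377e-05] [[-1.16240591e-03 -9.59529936e-01 -2.81604246e-01  7.63811816e-02]
 [ 9.99999302e-01 -1.17465829e-03 -1.25301046e-04 -3.89135238e-04]
 [-2.10558656e-04 -2.81604196e-01  9.59530631e-01 -1.57711211e-01]
 [ 0.00000000e+00  0.00000000e+00  0.00000000e+00  1.00000000e+00]] 311.1322719418631
```

View pics/w1.png

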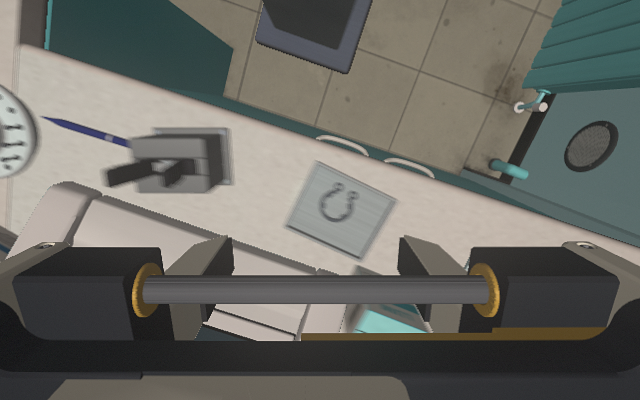

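>>> {"fn": "jog_arm", "kwargs": {"rows": [[[2,-4,0],[0,0,-1],1],[[2,-4,0],[0,0,-1],1],[[2,-4,0],[0,0,-1],1],[[2,-4,0],[0,0,-1],1]]}}

```text
clock: 1.65
position: [0.421, 0.0926, 0.2666]
ee_rot: [0.472, -3.105, -0.0]
force: [0.3, -0.9, -0.2]
width: 0.999
gripper_force: 0.0
```

Run:
```python
from h import *
import pickle
s=arm.observe();c=arm.get_image('wrist');print(s['clock'],s['position'],s['ee_rot'],abs(s['dq']).max())
pickle.dump((c,s),open('w2.pkl','wb'))
P=cloud(c,s)
uv=proj(c,[[.443,.173,.007],[.437,-.038,.078],[.437,-.038,.106]],s);print(uv)
print(c['depth'][::50,::80].round(2))
x,y=uv[0].astype(int);a=c['img'][max(0,y-60):y+60,x-70:x+70];a=cv2.resize(a,None,fx=3,fy=3,interpolation=cv2.INTER_CUBIC)
x2,y2=uv[1].astype(int);b=c['img'][max(0,y2-70):max(0,y2-70)+120,x2-70:x2+70];b=cv2.resize(b,(420,360),interpolation=cv2.INTER_CUBIC)
print(x-70,max(0,y-60),x2-70,max(0,y2-70),a.shape,b.shape)
cv2.imwrite('pics/w2.png',np.hstack([cv2.resize(a,(400,343)),cv2.resize(b,(400,343))])[:,:,::-1])
```

```text
1.65 [0.42095046 0.09255872 0.26656993] [ 4.72218397e-01 -3.10539994e+00 -2.17063908e-04] 0.0031977201662684767
[[365.91865323 200.98108231]
 [199.78260707 160.07611635]
 [190.11527557 164.22606995]]
[[0.37 0.41 0.58 1.16 0.72 1.16 1.16 1.16]
 [0.39 0.4  0.63 1.18 1.12 1.21 1.21 1.08]
 [0.38 0.4  0.4  0.42 1.26 1.26 1.26 1.19]
 [0.38 0.42 0.42 0.34 0.42 1.12 1.32 1.13]
 [0.44 0.39 0.44 0.44 0.44 0.44 0.44 0.85]
 [0.4  0.09 0.1  0.42 0.46 0.17 0.09 0.09]
 [0.08 0.08 0.09 0.   0.09 0.09 0.09 0.08]
 [0.06 0.07 0.07 0.07 0.07 0.07 0.07 0.07]]
295 140 129 90 (360, 420, 3) (360, 420, 3)
```

View pics/w2.png

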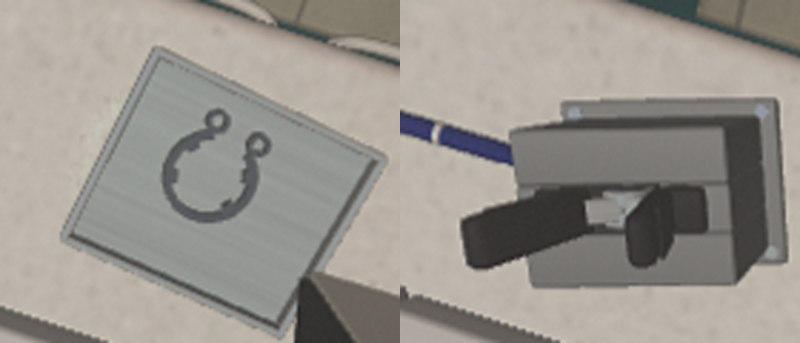

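Run:
```python
from h import *
import pickle
c,s=pickle.load(open('w2.pkl','rb'))
k=140/400
q=lambda pts,o:np.array(pts)*k+np.array(o)
st=onplane(c,q([(113,130),(323,127),(336,283),(130,286)],(129,90)),.078,s);print(st.round(4),st.mean(0))
d=[np.linalg.norm(st[i]-st[(i+1)%4]) for i in range(4)];print(d)
for a,b in((0,1),(3,2)):
    v=st[a]-st[b];print(np.degrees(np.arctan2(v[1],v[0])))
v=st[2]-st[1];print(np.degrees(np.arctan2(v[1],v[0])))
e=onplane(c,q([(217,121),(258,145)],(295,140)),.007,s);print('eyes',e,np.linalg.norm(e[0]-e[1]))
# ring mask
hsv=cv2.cvtColor(c['img'],cv2.COLOR_RGB2GRAY);m=np.zeros_like(hsv);m[170:225,345:400]=(hsv[170:225,345:400]<115);
n,l,stt,cc=cv2.connectedComponentsWithStats(m);i=1+stt[1:,4].argmax();print(stt[i],cc[i])
v,u=np.nonzero(l==i);p=onplane(c,np.c_[u,v],.007,s)[:,:2]
mid=e.mean(0)[:2];far=np.linalg.norm(p-mid,axis=1);print('far',far.max(),p[far.argmax()])
# circle fit of outer: hull of body points >14mm away from eyes
h=cv2.convexHull(p.astype(np.float32)).reshape(-1,2)
h=h[[min(np.linalg.norm(x-e[0,:2]),np.linalg.norm(x-e[1,:2]))>.010 for x in h]]
A=np.c_[2*h,np.ones(len(h))];x=np.linalg.lstsq(A,(h**2).sum(1),rcond=None)[0];r=np.sqrt(x[2]+x[0]**2+x[1]**2);print('centre',x[:2],'r',r)
w=x[:2]-mid;print('dist eyes-centre',np.linalg.norm(w),'x dir deg',np.degrees(np.arctan2(w[1],w[0])))
w=e[1]-e[0];print('eye line',np.degrees(np.arctan2(w[1],w[0])))
```

```text
[[ 0.4205 -0.076   0.078 ]
 [ 0.3957  0.0006  0.078 ]
 [ 0.454   0.0199  0.078 ]
 [ 0.4797 -0.059   0.078 ]] [ 0.43747014 -0.028625    0.078     ]
[np.float64(0.08050748788119717), np.float64(0.06137357531624569), np.float64(0.08296319313923485), np.float64(0.06154595760695437)]
-72.02777884283572
-71.93217931078402
18.3240838953869
eyes [[0.41587153 0.17055141 0.007     ]
 [0.42117274 0.19362255 0.007     ]] 0.023672351251336723
[352 178  38  40 422] [369.71563981 199.24881517]
far 0.048209573329327966 [0.46535888 0.17066407]
centre [0.44244537 0.17636999] r 0.023459735169855864
dist eyes-centre 0.02459684687398221 x dir deg -13.44005348376456
eye line 77.05939349003778
```

>>> {"fn": "jog_arm", "kwargs": {"rows": [[[0.8,-6,0],[0,0,1],1],[[1.65,-12.1,-3],[0,0,1],1],[[1.65,-12.1,-8],[0,0,1],1],[[1.65,-12.1,-12],[0,0,1],1],[[1.65,-12.1,-15],[0,0,1],1],[[1.65,-12.1,-17.6],[0,0,1],1],[[1.65,-12.1,-17.6],[0,0,1],1],[[1.65,-12.1,-17.6],[0,0,1],1]]}}

```text
clock: 2.7
position: [0.4384, -0.0291, 0.0915]
ee_rot: [-0.497, 3.101, 0.0]
force: [0.2, 0.3, 0.2]
width: 1.0
gripper_force: 0.0
```

Run:
```python
from h import *
s=arm.observe();c=arm.get_image('wrist');print(s['position'],s['ee_rot'],s['force'],s['ft_torque'])
cv2.imwrite('pics/w3.png',c['img'][:,:,::-1])
```

```text
[ 0.43839357 -0.02907613  0.09147052] [-4.97251171e-01  3.10131367e+00  1.40466687e-04] [0.24410803 0.32985904 0.19311313] [0.09648682 0.00649075 0.03194334]
```

View pics/w3.png

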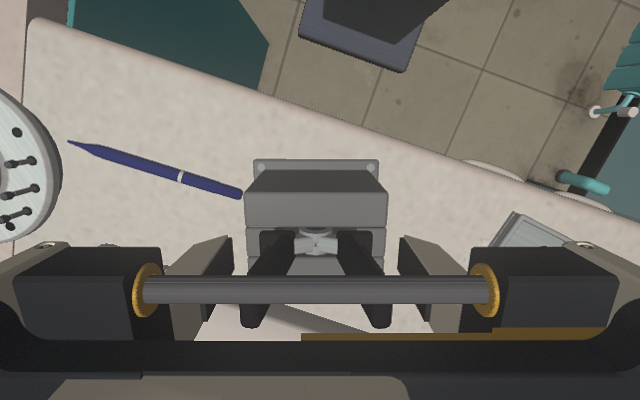

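>>> {"fn": "jog_arm", "kwargs": {"rows": [[[0,0,0],[0,0,0],0.62],[[0,0,0],[0,0,0],0.58],[[0,0,0],[0,0,0],0.55],[[0,0,0],[0,0,0],0.53],[[0,0,0],[0,0,0],0.53],[[0,0,0],[0,0,0],0.53]], "newtons": 20}}

```text
clock: 3.5
position: [0.4383, -0.0295, 0.091]
ee_rot: [-0.496, 3.101, -0.0]
force: [-1.2, -0.6, 4.9]
width: 0.534
gripper_force: 5.9
```

>>> {"fn": "jog_arm", "kwargs": {"rows": [[[0,0,0],[0,0,0],0.515],[[0,0,0],[0,0,0],0.515],[[0,0,0],[0,0,0],0.515]]}}

```text
clock: 3.88
position: [0.4383, -0.0296, 0.0909]
ee_rot: [-0.496, 3.101, -0.0]
force: [0.3, -0.7, 5.7]
width: 0.515
gripper_force: 6.0
```

>>> {"fn": "jog_arm", "kwargs": {"rows": [[[0,0,1],[0,0,0],0.515],[[0,0,3],[0,0,0],0.515],[[0,0,6],[0,0,0],0.515],[[0,0,9.5],[0,0,0],0.515],[[0,0,12],[0,0,0],0.515],[[0,0,12],[0,0,0],0.515],[[0,0,12],[0,0,0],0.515]]}}

```text
clock: 4.75
position: [0.4372, -0.0294, 0.2102]
ee_rot: [0.496, -3.101, -0.0]
force: [0.6, -0.7, -1.3]
width: 0.515
gripper_force: 6.0
```

Run:
```python
from h import *
import pickle
s=arm.observe();c=arm.get_image('wrist');print(s['position'],s['ee_rot'],s['force'],s['ft_torque'],s['width'],s['gripper_force'])
pickle.dump((c,s),open('w4.pkl','wb'))
cv2.imwrite('pics/w4.png',cv2.resize(c['img'][130:350,200:440],(720,600)[:2],interpolation=cv2.INTER_CUBIC)[:,:,::-1])
```

```text
[ 0.43723611 -0.02938848  0.21017656] [ 4.96404447e-01 -3.10108468e+00 -3.15483491e-04] [ 0.56921555 -0.67690803 -1.32739301] [0.05992966 0.0377228  0.00680038] 0.5153053054593798 5.995385764399543
```

View pics/w4.png

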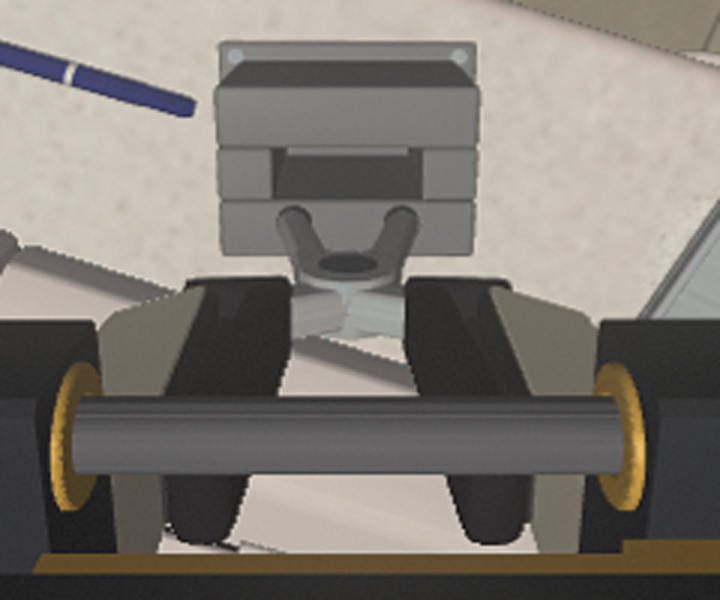

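Run:
```python
from h import *
import pickle
c,s=pickle.load(open('w4.pkl','rb'))
R=cv2.Rodrigues(s['ee_rot'])[0];p=s['position']
for dz in(.082,.0775):
  for y in(-.0117,.0117):
    uv=proj(c,[p+R@[0,y,dz]],s)[0];print(dz,y,uv,(uv-[200,130])*[3,2.727])
P=cloud(c,s)
g=lambda X,Y:(P[int(130+Y/2.727),int(200+X/3)]-p)@R
for X,Y in((293,216),(293,222),(300,240),(402,216),(402,222),(395,240),(345,262),(230,320),(470,320),(295,212),(400,210),(295,208)):print(X,Y,g(X,Y).round(4))
print(c['img'][[208,210,212,214],:][:,[297,298,334]])
```

```text
0.082 -0.0117 [301.40588728 208.90106225] [304.21766184 215.16319677]
0.082 0.0117 [330.35144658 208.86711913] [391.05433975 215.07063386]
0.0775 -0.0117 [301.16354435 210.62125866] [303.49063305 219.85417238]
0.0775 0.0117 [330.6146322 210.5867392] [391.84389659 219.7600378 ]
293 216 [ 0.0043 -0.0144  0.0682]
293 222 [ 0.0041 -0.0142  0.0641]
300 240 [ 0.0043 -0.0111  0.0475]
402 216 [0.0034 0.014  0.0709]
402 222 [0.0037 0.0136 0.0652]
395 240 [0.0039 0.0106 0.0486]
345 262 [ 0.0076 -0.0006  0.0232]
230 320 [ 0.0085 -0.0208 -0.0097]
470 320 [ 0.0086  0.0206 -0.01  ]
295 212 [ 0.0045 -0.0139  0.0728]
400 210 [0.0041 0.0133 0.074 ]
295 208 [ 0.0046 -0.014   0.075 ]
[[[90 90 91]
  [88 87 88]
  [91 91 91]]

 [[90 89 86]
  [88 87 84]
  [87 86 83]]

 [[90 89 86]
  [91 89 87]
  [88 87 86]]

 [[92 90 87]
  [90 89 87]
  [88 88 84]]]
```

>>> {"fn": "jog_arm", "kwargs": {"rows": [[[-0.4,5,0],[0,0,-8],0.53],[[-0.9,10,0],[0,0,-16],0.54],[[-1.4,15,-2],[0,0,-24],0.545],[[-1.87,20,-4],[0,0,-31.2],0.548],[[-1.87,21.15,-7],[0,0,-31.2],0.548],[[-1.87,21.15,-8],[0,0,-31.2],0.548],[[-1.87,21.15,-8],[0,0,-31.2],0.548],[[-1.87,21.15,-8],[0,0,-31.2],0.548]]}}

```text
clock: 5.8
position: [0.4198, 0.1811, 0.1314]
ee_rot: [0.359, 3.12, 0.001]
force: [0.1, 0.4, -0.7]
width: 0.548
gripper_force: 5.8
```

```bash
cat > tips.py <<'E'
from h import *
import pickle,sys
s=arm.observe();c=arm.get_image('wrist');pickle.dump((c,s),open(sys.argv[1]+'.pkl','wb'))
R=cv2.Rodrigues(s['ee_rot'])[0];p=s['position']
print(s['clock'],p.round(4),s['ee_rot'].round(3),s['force'].round(1),s['width'],s['gripper_force'],abs(s['dq']).max())
yd=R[:,1];print('tool y deg',np.degrees(np.arctan2(yd[1],yd[0])))
T=(cloud(c,s)-p)@R
for lo,hi in((.045,.055),(.055,.063),(.063,.071)):
  for sg in(-1,1):
    m=(T[...,2]>lo)&(T[...,2]<hi)&(abs(T[...,0])<.009)&(sg*T[...,1]>.003)&(sg*T[...,1]<.03)
    q=T[m];print(lo,sg,len(q),(np.median(q,0).round(4),q[:,1].min().round(4),q[:,1].max().round(4),q[:,2].max().round(4)) if len(q) else '')
x,y=312,206
cv2.imwrite(f'pics/{sys.argv[1]}.png',cv2.resize(c['img'][130:290,210:430],(770,560),interpolation=cv2.INTER_CUBIC)[:,:,::-1])
E
python3 tips.py w5
```

```text
5.8 [0.4198 0.1811 0.1314] [3.59e-01 3.12e+00 1.00e-03] [ 0.1  0.4 -0.7] 0.5480226399575067 5.821520476019941 0.006693494354812148
tool y deg 76.87627286538093
0.045 -1 62 (array([ 0.0039, -0.0114,  0.0499]), np.float64(-0.0145), np.float64(-0.0063), np.float64(0.0549))
0.045 1 63 (array([0.0038, 0.0098, 0.0502]), np.float64(0.0048), np.float64(0.013), np.float64(0.0548))
0.055 -1 44 (array([ 0.0039, -0.0125,  0.0592]), np.float64(-0.0157), np.float64(-0.0073), np.float64(0.0628))
0.055 1 40 (array([0.0037, 0.0109, 0.0598]), np.float64(0.0065), np.float64(0.0142), np.float64(0.0624))
0.063 -1 35 (array([ 0.004 , -0.0144,  0.0676]), np.float64(-0.0169), np.float64(-0.0098), np.float64(0.071))
0.063 1 39 (array([0.0039, 0.0122, 0.068 ]), np.float64(0.0075), np.float64(0.0154), np.float64(0.071))
```

View pics/w5.png

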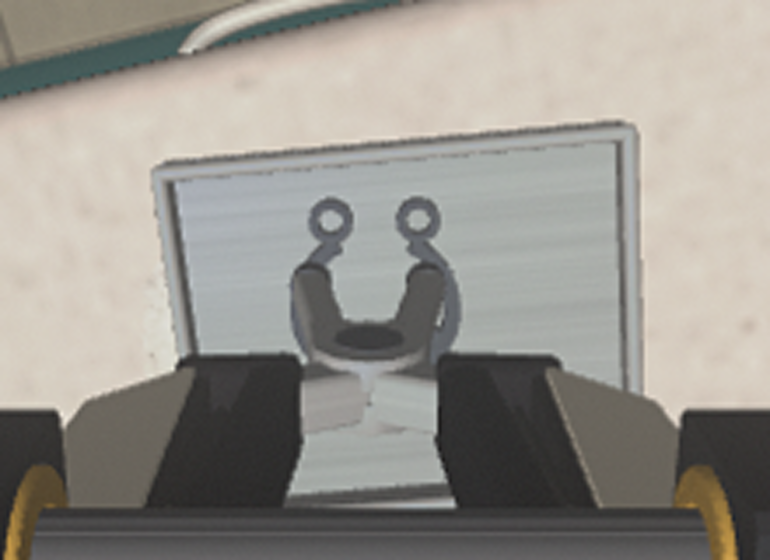

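Run:
```python
from h import *
import pickle
for f in('w4','w5'):
    c,s=pickle.load(open(f+'.pkl','rb'));R=cv2.Rodrigues(s['ee_rot'])[0];p=s['position']
    M=np.array(c['mount']);C=M[:3,3]
    g=cv2.cvtColor(c['img'],cv2.COLOR_RGB2GRAY).astype(int)
    print(f,c['cx'],c['cy'])
    for r in range(203,218):
        row=''.join('%4d'%v for v in g[r,290:342]) if r in(206,208,210) else None
        if row:print(r,row)
    # project tool-x=0 plane points
    def inx(uv):
        d=pix2ray(c,uv)@M[:3,:3].T;return C+d*((0-C[0])/d[:,0])[:,None]
    # dark cap centres from crops
    pts=[(200+294/3,130+213/2.727),(200+402.5/3,130+213/2.727)] if f=='w4' else [(210+313.5/3.5,130+268/3.5),(210+429.5/3.5,130+268/3.5)]
    print(inx(pts).round(4))
    if f=='w5':
        e=onplane(c,[(210+331/3.5-.3,130+219/3.5-.3),(210+418/3.5-.3,130+219/3.5-.3)],.007,s);print(e.round(4),np.linalg.norm(e[0]-e[1]),e.mean(0),(e-p)@R)
```

```text
w4 315.35087808042096 201.72739553140744
206  124 125 126 125  96  72  68  62  59  62  75  94 128 124 124 123 122 124 122 124 124 123 124 123 123 123 124 123 123 123 124 123 122 122 121 123 122 123 123 122  94  71  69  62  62  65  74 102 127 124 123 123
208  124 124 122  71  89  89  92  90  87  82  78  67  65 101 126 124 123 123 122 122 123 123 124 122 123 122 123 123 120 122 123 121 122 122 120 122 122 122 107  67  74  83  86  89  91  88  85  78  75 126 123 122
210  125 121  91 105 106  94  88  89  87  86  85  84  72  71 126 123 125 123 124 123 122 123 122 122 122 122 121 122 122 121 122 122 120 122 123 122 122 117  68  84  85  87  87  88  86  86  86  81  83 103 125 121
[[ 0.     -0.0146  0.0841]
 [ 0.      0.0149  0.084 ]]
w5 315.35087808042096 201.72739553140744
206  174 177 176 176 149  85  57  65  72  65  63  65  80 136 183 179 177 176 177 178 178 178 179 178 176 178 176 176 178 177 177 177 176 177 177 180 178 131  77  64  61  67  71  63  64  84 103 105 150 182 179 178
208  177 178 177 147  87  93  91  91  90  90  89  86  80  70 128 185 180 179 180 179 181 181 182 182 181 182 180 181 179 180 177 176 177 177 176 174 103  72  83  84  89  89  91  90  89  85  80 103 106 140 178 174
210  181 183 177 102 110  99  87  87  88  88  87  86  88  81 102 182 177 176 175 176 175 175 174 174 176 175 175 175 173 173 174 174 174 173 175 169  70  84  86  85  87  87  86  87  86  89  86  92 102 107 154 178
[[ 0.     -0.0136  0.0877]
 [ 0.      0.0138  0.0876]]
[[0.4149 0.1711 0.007 ]
 [0.4203 0.1938 0.007 ]] 0.023285570223855516 [0.41759715 0.1824657  0.007     ] [[ 0.00260192 -0.01091052  0.12444293]
 [ 0.0025719   0.01237503  0.12445392]]
```

>>> {"fn": "jog_arm", "kwargs": {"rows": [[[-0.24,0.21,-1],[0,0,0],0.566],[[-0.24,0.21,-2],[0,0,0],0.566],[[-0.24,0.21,-3],[0,0,0],0.566],[[-0.24,0.21,-3.6],[0,0,0],0.566],[[-0.24,0.21,-3.6],[0,0,0],0.566]]}}

```text
clock: 6.48
position: [0.4165, 0.1839, 0.0941]
ee_rot: [-0.356, -3.12, 0.001]
force: [-0.4, -1.1, -0.3]
width: 0.569
gripper_force: 5.7
```

```bash
python3 tips.py w6
python3 - <<'E'
from h import *
import pickle
c,s=pickle.load(open('w6.pkl','rb'));cv2.imwrite('pics/w6c.png',cv2.resize(c['img'][180:250,265:365],(800,560),interpolation=cv2.INTER_CUBIC)[:,:,::-1])
E
```

```text
6.475 [0.4165 0.1839 0.0941] [-3.56e-01 -3.12e+00  1.00e-03] [-0.4 -1.1 -0.3] 0.5686831876039196 5.730949805583805 0.011753853287633216
tool y deg 76.97733723977663
0.045 -1 57 (array([ 0.0038, -0.0106,  0.0498]), np.float64(-0.0138), np.float64(-0.0057), np.float64(0.055))
0.045 1 56 (array([0.0037, 0.009 , 0.05  ]), np.float64(0.0041), np.float64(0.0122), np.float64(0.0549))
0.055 -1 41 (array([ 0.0038, -0.0116,  0.0588]), np.float64(-0.0149), np.float64(-0.0073), np.float64(0.0629))
0.055 1 38 (array([0.0038, 0.0109, 0.0584]), np.float64(0.0065), np.float64(0.0133), np.float64(0.0623))
0.063 -1 37 (array([ 0.0039, -0.0136,  0.0662]), np.float64(-0.0162), np.float64(-0.0084), np.float64(0.0708))
0.063 1 38 (array([0.0038, 0.0117, 0.0665]), np.float64(0.0067), np.float64(0.0145), np.float64(0.0709))
```

View pics/w6c.png

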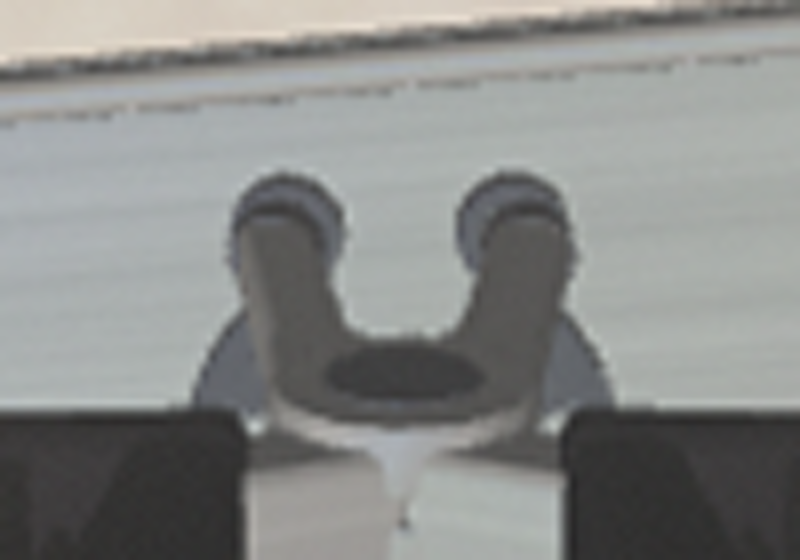

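>>> {"fn": "jog_arm", "kwargs": {"rows": [[[0.16,-0.09,0],[0,0,0],0.572],[[0.16,-0.09,0],[0,0,0],0.572],[[0.16,-0.09,0],[0,0,0],0.572],[[0.16,-0.09,0],[0,0,0],0.572]]}}

```text
clock: 7.02
position: [0.4184, 0.1833, 0.0948]
ee_rot: [0.356, 3.121, 0.0]
force: [1.2, 0.2, -1.0]
width: 0.574
gripper_force: 5.7
```

```bash
cat > rows.py <<'E'
from h import *
import pickle,sys
c,s=pickle.load(open(sys.argv[1]+'.pkl','rb'));r0,r1=int(sys.argv[2]),int(sys.argv[3])
g=cv2.cvtColor(c['img'],cv2.COLOR_RGB2GRAY).astype(int)
print('     '+''.join('%4d'%v for v in range(290,342)))
for r in range(r0,r1):print(r,' '.join('%3d'%v for v in g[r,290:342]))
E
python3 tips.py w7|head -2;python3 rows.py w7 196 212
```

```text
7.025 [0.4184 0.1833 0.0948] [0.356 3.121 0.   ] [ 1.2  0.2 -1. ] 0.5736250421385387 5.700441371882334 0.0029575388832180243
tool y deg 76.98385053823284
      290 291 292 293 294 295 296 297 298 299 300 301 302 303 304 305 306 307 308 309 310 311 312 313 314 315 316 317 318 319 320 321 322 323 324 325 326 327 328 329 330 331 332 333 334 335 336 337 338 339 340 341
196 170 169 169 169 170 169 171 170 170 172 172 172 172 172 173 173 174 174 175 175 174 174 175 172 174 173 174 174 173 173 174 174 173 173 173 173 174 174 174 174 175 175 175 174 174 176 175 174 175 175 174 176
197 171 171 173 172 173 174 174 175 175 175 175 174 175 174 175 174 174 174 173 173 172 173 173 174 173 172 174 176 174 174 174 175 175 175 176 175 177 177 177 180 177 177 176 175 174 175 174 174 174 174 174 176
198 174 174 174 174 174 174 174 176 178 179 180 179 180 178 177 176 175 175 175 175 174 175 176 176 176 177 175 175 176 174 175 176 175 175 176 178 179 178 153 154 158 180 177 176 174 173 173 173 171 170 170 171
199 175 174 174 175 175 176 180 176 129 101  99 103 113 119 161 180 177 176 176 177 177 175 177 
[... 1959 characters left out ...]
  76  84  85  89  92  90  90  88  86  84 157 173 171 170 169 171
209 173 172 174 168 100 102  94  86  86  87  86  86  87  84  70  72 102 121 172 169 167 171 169 168 168 170 169 170 170 170 171 169 132  97 100  74  83  87  87  85  86  85  86  86  86  97 145 177 172 171 172 172
210 168 168 169 168 113 107  98  88  85  88  86  86  86  85  77  66 108 150 174 171 171 171 171 171 171 171 173 173 174 172 174 174 163 126  89  76  85  85  85  86  86  87  86  85  86  87 123 177 173 171 172 174
211 170 170 167 138 104 110 102  89  86  86  87  87  86  86  81  83 136 173 175 172 173 173 173 173 172 173 173 172 172 173 173 174 175 163 108  81  85  85  86  86  86  85  87  86  86  82 107 177 172 171 170 171
```

>>> {"fn": "jog_arm", "kwargs": {"rows": [[[0,0,-0.2],[0,0,0],0.58],[[0,0,-0.4],[0,0,0],0.58],[[0,0,-0.5],[0,0,0],0.58],[[0,0,-0.6],[0,0,0],0.58],[[0,0,-0.7],[0,0,0],0.58],[[0,0,-0.75],[0,0,0],0.58],[[0,0,-0.8],[0,0,0],0.58],[[0,0,-0.8],[0,0,0],0.58]]}}

```text
clock: 8.07
position: [0.4184, 0.1832, 0.0867]
ee_rot: [-0.356, -3.121, -0.0]
force: [-0.2, -0.6, -2.0]
width: 0.582
gripper_force: 5.7
```

```bash
python3 tips.py w8|head -2;python3 rows.py w8 198 212
```

```text
8.075 [0.4184 0.1832 0.0867] [-0.356 -3.121 -0.   ] [-0.2 -0.6 -2. ] 0.5824104155692251 5.660269180079922 0.002475757717162687
tool y deg 76.98065921912863
      290 291 292 293 294 295 296 297 298 299 300 301 302 303 304 305 306 307 308 309 310 311 312 313 314 315 316 317 318 319 320 321 322 323 324 325 326 327 328 329 330 331 332 333 334 335 336 337 338 339 340 341
198 171 172 170 171 170 171 169 168 169 170 169 169 170 169 171 171 171 172 171 171 173 173 173 173 174 174 174 175 174 174 174 174 174 173 174 175 174 174 174 173 174 173 173 174 174 176 173 173 173 174 175 173
199 169 171 171 171 171 172 171 171 172 173 173 173 174 175 175 174 174 174 175 174 176 174 174 173 173 174 172 172 173 173 173 173 172 173 173 173 174 175 175 174 175 175 175 175 176 175 174 175 175 174 174 175
200 173 174 174 174 174 174 175 174 175 176 178 176 175 175 174 174 174 172 173 173 174 172 173 173 173 173 174 175 175 175 176 175 177 176 176 175 176 178 179 180 179 177 177 176 175 175 175 174 174 174 173 173
201 173 175 174 172 175 175 176 178 177 153 154 158 181 179 177 175 175 174 174 176 176 176 17
[... 1537 characters left out ...]
  79  84  87  89  90  90  89  86  77  81 109 159 170 169 168 167
209 176 176 172 114 101 104 100  87  87  87  84  86  85  86  82  66  93 103 176 171 170 168 170 170 170 169 170 170 170 169 172 168 116  99  92  77  85  85  86  87  87  86  86  88  87  85 109 154 167 164 165 164
210 173 173 170 112  94 110 102  87  85  86  88  87  87  86  82  71  92 112 176 172 171 171 172 171 169 170 169 170 168 168 169 166 128  98  87  79  87  86  86  88  86  88  88  86  87  90 100 154 169 168 168 169
211 172 173 170 127 100 111 105  92  85  87  86  87  86  87  84  73  93 125 174 169 169 168 168 168 166 165 166 167 166 167 166 166 144  95  84  83  85  86  86  86  86  87  87  87  86  92 103 154 171 170 170 170
```

>>> {"fn": "jog_arm", "kwargs": {"rows": [[[0,0,-0.06],[0,0,0],0.58],[[0,0,-0.12],[0,0,0],0.58],[[0,0,-0.16],[0,0,0],0.58],[[0,0,-0.16],[0,0,0],0.58]]}}

```text
clock: 8.62
position: [0.4188, 0.1834, 0.0855]
ee_rot: [0.356, 3.121, 0.001]
force: [-0.4, -0.5, 6.3]
width: 0.579
gripper_force: 5.8
```

>>> {"fn": "jog_arm", "kwargs": {"rows": [[[0,0,0.05],[0,0,0],0.56],[[0,0,0.05],[0,0,0],0.54],[[0,0,0.05],[0,0,0],0.52],[[0,0,0.05],[0,0,0],0.5],[[0,0,0.05],[0,0,0],0.48],[[0,0,0.05],[0,0,0],0.46],[[0,0,0.05],[0,0,0],0.44],[[0,0,0.05],[0,0,0],0.44]], "newtons": 40}}

```text
clock: 9.62
position: [0.4189, 0.1832, 0.0862]
ee_rot: [0.357, 3.12, 0.001]
force: [-0.6, -1.7, 9.8]
width: 0.445
gripper_force: 11.9
```

```bash
python3 tips.py w9;cp pics/w9.png pics/w9v.png
```

```text
9.625 [0.4189 0.1832 0.0862] [3.57e-01 3.12e+00 1.00e-03] [-0.6 -1.7  9.8] 0.44454346101205067 11.900795102119446 0.002293749556746803
tool y deg 76.96400703618568
0.045 -1 60 (array([ 0.0041, -0.014 ,  0.0497]), np.float64(-0.0166), np.float64(-0.0085), np.float64(0.0544))
0.045 1 64 (array([0.0041, 0.0109, 0.0494]), np.float64(0.0061), np.float64(0.0143), np.float64(0.0548))
0.055 -1 51 (array([ 0.0042, -0.0161,  0.0588]), np.float64(-0.0187), np.float64(-0.0102), np.float64(0.063))
0.055 1 45 (array([0.0042, 0.0137, 0.0585]), np.float64(0.0079), np.float64(0.0165), np.float64(0.063))
0.063 -1 43 (array([ 0.0041, -0.0181,  0.0665]), np.float64(-0.0209), np.float64(-0.0129), np.float64(0.0707))
0.063 1 40 (array([0.0042, 0.0151, 0.0674]), np.float64(0.0097), np.float64(0.0177), np.float64(0.0708))
```

View pics/w9v.png

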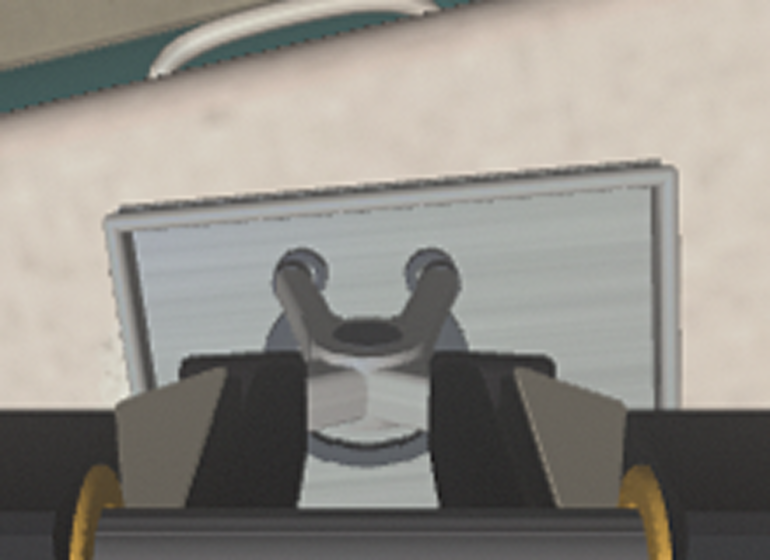

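>>> {"fn": "jog_arm", "kwargs": {"rows": [[[0,0,0.05],[0,0,0],0.43],[[0,0,0.05],[0,0,0],0.42],[[0,0,0.05],[0,0,0],0.415],[[0,0,0.05],[0,0,0],0.415]]}}

```text
clock: 10.18
position: [0.4185, 0.1831, 0.0863]
ee_rot: [0.356, 3.121, -0.0]
force: [-0.8, -2.1, 6.4]
width: 0.42
gripper_force: 13.0
```

```bash
cat >> tips.py <<'E'
# angle of jaw axis vs z (per side outer edge), eyes from gray
o={}
for sg in(-1,1):
  zs=np.arange(.044,.0725,.004);e=[]
  for z in zs:
    m=(abs(T[...,2]-z)<.003)&(abs(T[...,0])<.009)&(sg*T[...,1]>.003)&(sg*T[...,1]<.035);e.append((sg*T[m][:,1]).max() if m.any() else np.nan)
  f=np.polyfit(zs,e,1);o[sg]=np.polyval(f,.0775)-.0045;print('jaw',sg,'slope %.3f'%f[0],'tip y at shoulder %.4f'%(sg*o[sg]))
print('spacing %.4f mid %.4f'%(o[1]+o[-1],(o[1]-o[-1])/2))
E
python3 tips.py w10|sed -n '1,2p;9,$p';python3 - <<'E'
from h import *
import pickle
for f in('w4','w5','w6','w7','w8','w9','w10'):
  c,s=pickle.load(open(f+'.pkl','rb'));R=cv2.Rodrigues(s['ee_rot'])[0];T=(cloud(c,s)-s['position'])@R
  o={}
  for sg in(-1,1):
    zs=np.arange(.044,.0725,.004);e=[(sg*T[(abs(T[...,2]-z)<.003)&(abs(T[...,0])<.009)&(sg*T[...,1]>.003)&(sg*T[...,1]<.035)][:,1]).max() for z in zs]
    p=np.polyfit(zs,e,1);o[sg]=np.polyval(p,.0775)-.0045,p[0]
  print(f,s['width'].round(3) if hasattr(s['width'],'round') else s['width'],'spacing',round(o[1][0]+o[-1][0],4),'mid',round((o[1][0]-o[-1][0])/2,4),'slopes',o[1][1],o[-1][1])
E
python3 rows.py w10 198 214
```

```text
10.175 [0.4185 0.1831 0.0863] [ 0.356  3.121 -0.   ] [-0.8 -2.1  6.4] 0.4196933144502109 12.952718585729599 0.00098546540417403
tool y deg 76.97275090758112
jaw -1 slope 0.262 tip y at shoulder -0.0197
jaw 1 slope 0.256 tip y at shoulder 0.0172
spacing 0.0369 mid -0.0012
w4 0.5153053054593798 spacing 0.0293 mid -0.0002 slopes 0.1922758742830985 0.18605452379388485
w5 0.5480226399575067 spacing 0.0267 mid -0.0009 slopes 0.16151885347780537 0.17080960354474925
w6 0.5686831876039196 spacing 0.0253 mid -0.0008 slopes 0.15439108541944105 0.15924327693706902
w7 0.5736250421385387 spacing 0.0249 mid -0.001 slopes 0.1489028543294837 0.15544447962046037
w8 0.5824104155692251 spacing 0.0249 mid -0.0008 slopes 0.16234161856022628 0.1531572055006392
w9 0.44454346101205067 spacing 0.0348 mid -0.0013 slopes 0.24418232710264925 0.25200276686384926
w10 0.4196933144502109 spacing 0.0369 mid -0.0012 slopes 0.25642169952700555 0.2620258754706482
      290 291 292 293 294 295 296 297 298 299 300 301 302 303 304 305 306 307 308 309 310 311 312 313 314 315 316 317 318 319 320 321 322 323 324 325 326 327 3
[... 2746 characters left out ...]
 161 107 101 101  91  99  83  85  85  85  86  86  87  88  87  86
211 104  93  83  84  86  86  85  84  91  93 102 107 151 172 170 168 168 168 168 166 166 167 167 164 164 164 164 165 166 166 166 166 165 167 166 168 167 125  99 101  87  87  85  85  87  86  85  86  86  87  86  88
212 112 102  87  85  85  86  86  84  86  84  97 120 166 167 166 165 166 166 167 165 166 166 167 167 167 168 167 169 168 168 168 168 170 170 170 170 171 160  96  94  84  84  83  86  85  86  87  86  88  88  84  88
213 117 109  95  84  84  86  85  85  84  83  97 152 171 168 168 168 169 169 168 168 170 168 169 171 169 170 171 171 171 170 170 171 170 171 170 171 174 172 125  87  82  83  85  86  86  86  86  86  86  84  84  88
```

>>> {"fn": "jog_arm", "kwargs": {"rows": [[[0,0,0],[0,0,0],0.41],[[0,0,0],[0,0,0],0.405],[[0,0,0],[0,0,0],0.405],[[0,0,0],[0,0,0],0.405]]}}

```text
clock: 10.72
position: [0.4186, 0.183, 0.0863]
ee_rot: [0.357, 3.121, -0.0]
force: [-0.7, -2.6, 7.1]
width: 0.41
gripper_force: 13.8
```

```bash
cat > sp.sh <<'E'
python3 tips.py $1|sed -n '1p;9,$p'
python3 - $1 <<'F'
from h import *
import pickle,sys
c,s=pickle.load(open(sys.argv[1]+'.pkl','rb'));g=cv2.cvtColor(c['img'],cv2.COLOR_RGB2GRAY).astype(float)
for r in(205,206,207,208,209):
    l=315
    while g[r,l]>135:l-=1
    q=316
    while g[r,q]>135:q+=1
    a=l+(135-g[r,l])/(g[r,l+1]-g[r,l]);b=q-(135-g[r,q])/(g[r,q-1]-g[r,q])
    print(r,round(a,1),round(b,1),'eye spacing est',round((b-a)*.2565/311*1000+12,1))
F
E
bash sp.sh w11
```

```text
10.725 [0.4186 0.183  0.0863] [ 0.357  3.121 -0.   ] [-0.7 -2.6  7.1] 0.41038476405629687 13.779099583625793 0.0009700205769794016
jaw -1 slope 0.260 tip y at shoulder -0.0196
jaw 1 slope 0.268 tip y at shoulder 0.0176
spacing 0.0372 mid -0.0010
205 301.5 327.4 eye spacing est 33.4
206 302.0 327.3 eye spacing est 32.9
207 302.3 327.1 eye spacing est 32.5
208 302.2 326.8 eye spacing est 32.3
209 301.7 327.4 eye spacing est 33.2
```

>>> {"fn": "jog_arm", "kwargs": {"rows": [[[0,0,0],[0,0,0],0.395],[[0,0,0],[0,0,0],0.385],[[0,0,0],[0,0,0],0.385],[[0,0,0],[0,0,0],0.385]]}}

```text
clock: 11.28
position: [0.4187, 0.1835, 0.0863]
ee_rot: [0.356, 3.121, 0.001]
force: [0.2, -0.7, 5.3]
width: 0.384
gripper_force: 27.5
```

```bash
bash sp.sh w12
```

```text
11.275 [0.4187 0.1835 0.0863] [3.560e-01 3.121e+00 1.000e-03] [ 0.2 -0.7  5.3] 0.38448144874457635 27.539946734905243 0.0024679913149121533
jaw -1 slope 0.283 tip y at shoulder -0.0203
jaw 1 slope 0.283 tip y at shoulder 0.0188
spacing 0.0391 mid -0.0008
205 301.0 329.1 eye spacing est 35.2
206 301.3 328.4 eye spacing est 34.4
207 301.5 328.3 eye spacing est 34.1
208 301.5 328.4 eye spacing est 34.2
209 301.3 328.5 eye spacing est 34.4
```

>>> {"fn": "jog_arm", "kwargs": {"rows": [[[0,0,0],[0,0,0],0.378],[[0,0,0],[0,0,0],0.37],[[0,0,0],[0,0,0],0.366],[[0,0,0],[0,0,0],0.366],[[0,0,0],[0,0,0],0.366]]}}

```text
clock: 11.95
position: [0.4185, 0.1831, 0.0862]
ee_rot: [0.356, 3.121, 0.0]
force: [-0.8, -2.2, 5.1]
width: 0.373
gripper_force: 33.0
```

```bash
sed -i 's/.2565/.2489/' sp.sh; bash sp.sh w13
```

```text
11.95 [0.4185 0.1831 0.0862] [0.356 3.121 0.   ] [-0.8 -2.2  5.1] 0.3732349030502701 33.02106499671936 0.0013570709169407138
jaw -1 slope 0.308 tip y at shoulder -0.0220
jaw 1 slope 0.295 tip y at shoulder 0.0198
spacing 0.0418 mid -0.0011
205 299.0 330.0 eye spacing est 36.8
206 299.5 330.0 eye spacing est 36.4
207 299.5 329.6 eye spacing est 36.1
208 299.7 329.6 eye spacing est 35.9
209 299.5 329.7 eye spacing est 36.2
```

>>> {"fn": "jog_arm", "kwargs": {"rows": [[[0,0,0],[0,0,0],0.361],[[0,0,0],[0,0,0],0.358],[[0,0,0],[0,0,0],0.358],[[0,0,0],[0,0,0],0.358]], "newtons": 45}}

```text
clock: 12.5
position: [0.4185, 0.1831, 0.0862]
ee_rot: [0.356, 3.121, -0.0]
force: [-0.9, -2.2, 6.0]
width: 0.369
gripper_force: 34.4
```

```bash
bash sp.sh w14
python3 - <<'E'
from h import *
import pickle
# carousel spindle from initial top + scene depth
for n in('top0','scene0'):
    c=pickle.load(open(n+'.pkl','rb'));P=cloud(c);g=cv2.cvtColor(c['img'],cv2.COLOR_RGB2GRAY)
    m=(abs(P[...,0]-.481)<.03)&(abs(P[...,1]+.288)<.03)&(P[...,2]>.0505)&(P[...,2]<.066)
    q=P[m];print(n,m.sum(),np.median(q,0).round(4),((q.max(0)+q.min(0))/2).round(4),(q.max(0)-q.min(0)).round(4))
    hsv=cv2.cvtColor(c['img'],cv2.COLOR_RGB2HSV)
    uv=proj(c,[[.481,-.288,.056]])[0].round().astype(int);print(uv);u,v=uv
    if n=='top0':
        for r in range(v-9,v+10):print(' '.join('%3d'%x for x in g[r,u-14:u+15]))
E
```

```text
12.5 [0.4185 0.1831 0.0862] [ 0.356  3.121 -0.   ] [-0.9 -2.2  6. ] 0.3687621163177334 34.43760573863983 0.0016973764102604985
jaw -1 slope 0.337 tip y at shoulder -0.0230
jaw 1 slope 0.307 tip y at shoulder 0.0204
spacing 0.0434 mid -0.0013
205 298.3 331.1 eye spacing est 38.3
206 298.4 330.4 eye spacing est 37.6
207 298.7 330.3 eye spacing est 37.3
208 298.8 330.4 eye spacing est 37.3
209 298.8 330.5 eye spacing est 37.4
top0 128 [ 0.4836 -0.2897  0.0566] [ 0.4842 -0.2903  0.0573] [0.0426 0.0451 0.0136]
[387 219]
142 141 139 139 140 138 132 122 119 123 130 132 129 116 111 115 130 132 136 137 140 139 140 140 140 139 139 138 138
141 143 141 139 139 130 109 108 128 120  91  87  67  57  56  59  67  85 114 132 139 139 139 140 139 139 139 138 131
142 144 141 140 134 111 103 132 120  78  56  53  54  58  62  61  61  57  66  93 135 142 139 139 139 139 139 133 102
144 143 143 141 127 109 125 125  71  52  53  63  76  91  95  96  95  82  65  61  93 136 140 141 139 140 139 133 106
144 144 145 138  99 107 136 101  59  53  68  92 103 102 104 104 105 103  95  69  65 102 134 141 141 141 141 140 134
[... 1019 characters left out ...]
2 142 142 144 143 144 143
144 145 144 138 111  84 107 130  79  52  50  55  64  69  69  66  61  57  53  58  80 123 140 140 142 142 144 143 137
142 146 145 145 136 101  90 128 133  95  73  60  55  52  52  54  59  62  68  95 112 136 138 145 142 141 141 138 106
142 143 144 145 145 137 106  94 132 138 134 102  89  75  68  74  95 108 109 143 139 137 140 143 143 142 141 138 111
143 143 145 146 146 146 136 105  92 114 139 139 138 136 118 121 136 141 141 140 137 139 142 143 143 144 142 143 136
141 143 144 145 146 146 146 138 115 101 104 121 125 138 136 137 137 122 131 130 138 141 144 145 143 144 144 143 142
scene0 98 [ 0.4801 -0.2863  0.0544] [ 0.4806 -0.2864  0.0545] [0.0338 0.0352 0.0076]
[348 260]
```

>>> {"fn": "jog_arm", "kwargs": {"rows": [[[0,0,0.3],[0,0,0],0.358],[[0,0,0.8],[0,0,0],0.358],[[0,0,1.5],[0,0,0],0.358],[[0,0,2.5],[0,0,0],0.358],[[0,0,4],[0,0,0],0.358],[[0,0,6],[0,0,0],0.358],[[0,0,6],[0,0,0],0.358],[[0,0,6],[0,0,0],0.358]]}}

```text
clock: 13.55
position: [0.4182, 0.1832, 0.1459]
ee_rot: [-0.356, -3.121, -0.0]
force: [-0.1, -0.8, -1.9]
width: 0.364
gripper_force: 31.6
```

```bash
bash sp.sh w15
python3 - <<'E'
from h import *
import pickle
for f in('w14','w15'):
    c,s=pickle.load(open(f+'.pkl','rb'));R=cv2.Rodrigues(s['ee_rot'])[0];p=s['position'];T=(cloud(c,s)-p)@R
    g=cv2.cvtColor(c['img'],cv2.COLOR_RGB2GRAY)
    for col in(308,315,322):
        print(f,col,list(zip(range(246,270),g[246:270,col].tolist(),T[246:270,col,0].round(4).tolist(),T[246:270,col,2].round(4).tolist())))
E
```

```text
13.55 [0.4182 0.1832 0.1459] [-0.356 -3.121 -0.   ] [-0.1 -0.8 -1.9] 0.363562881516524 31.582592725753784 0.013471472721684249
jaw -1 slope 0.334 tip y at shoulder -0.0229
jaw 1 slope 0.312 tip y at shoulder 0.0207
spacing 0.0437 mid -0.0011
205 298.4 331.2 eye spacing est 38.2
206 298.9 330.7 eye spacing est 37.4
207 299.2 330.4 eye spacing est 37.0
208 298.8 330.6 eye spacing est 37.5
209 298.5 330.8 eye spacing est 37.8
w14 308 [(246, 141, -0.0011, 0.0123), (247, 140, -0.0025, 0.0138), (248, 140, -0.0029, 0.0133), (249, 142, -0.0034, 0.013), (250, 127, -0.0039, 0.0126), (251, 158, -0.0387, 0.0846), (252, 172, -0.0388, 0.0829), (253, 175, -0.0396, 0.0828), (254, 107, -0.0406, 0.0829), (255, 57, -0.0405, 0.0807), (256, 77, -0.0408, 0.0796), (257, 95, -0.0422, 0.0804), (258, 98, -0.043, 0.0801), (259, 94, -0.0432, 0.0788), (260, 93, -0.0439, 0.0782), (261, 138, -0.0478, 0.084), (262, 165, -0.0486, 0.0838), (263, 169, -0.0503, 0.0852), (264, 167, -0.0501, 0.0831), (265, 168, -0.0513, 0.0835), (266, 171, -0.0523, 0.0836), (267, 164, -0.0537, 0.0843), (268, 161, -0.0543, 0.0837), (269, 
[... 2785 characters left out ...]
0.1324)]
w15 322 [(246, 167, -0.0015, 0.0131), (247, 168, -0.0025, 0.0138), (248, 167, -0.003, 0.0135), (249, 167, -0.0031, 0.0124), (250, 150, -0.0043, 0.0134), (251, 150, -0.0663, 0.143), (252, 161, -0.0676, 0.1433), (253, 92, -0.0402, 0.0839), (254, 52, -0.0405, 0.0826), (255, 76, -0.0411, 0.0818), (256, 96, -0.0415, 0.0808), (257, 97, -0.0432, 0.0824), (258, 97, -0.0432, 0.0805), (259, 93, -0.0443, 0.0809), (260, 129, -0.0771, 0.1434), (261, 165, -0.0789, 0.1447), (262, 169, -0.0795, 0.1436), (263, 171, -0.0802, 0.1426), (264, 103, -0.0812, 0.1424), (265, 77, -0.0807, 0.1391), (266, 80, -0.0806, 0.1367), (267, 85, -0.0803, 0.134), (268, 127, -0.0814, 0.1339), (269, 164, -0.0806, 0.1303)]
```

Run:
```python
from h import *
s=arm.observe();print(s['joints'].round(3),s['position'],s['width'])
R=cv2.Rodrigues(s['ee_rot'])[0];print(R.round(4)); print(np.array([.4807,-.287])-(R@[-.0224,-.0008,0])[:2])
```

```text
[-0.732  0.259  0.245  2.086 -0.086  0.807  0.909] [0.41793212 0.18307431 0.14559324] 0.36166984346749453
[[-9.743e-01  2.251e-01 -8.000e-04]
 [ 2.251e-01  9.743e-01 -4.000e-04]
 [ 7.000e-04 -6.000e-04 -1.000e+00]]
[ 0.45905515 -0.28117762]
```

>>> {"fn": "jog_arm", "kwargs": {"rows": [[[0,-1,3],[0,0,0],0.36],[[0.2,-4,6],[0,0,0],0.36],[[0.6,-9,6.5],[0,0,0],0.36],[[1.2,-14,6.5],[0,0,0],0.36],[[1.8,-19,6.5],[0,0,0],0.36],[[2.4,-24,6.5],[0,0,0],0.36],[[3,-29,6.5],[0,0,0],0.36],[[3.4,-34,6.5],[0,0,0],0.36]]}}

```text
clock: 14.6
position: [0.4521, -0.1582, 0.2105]
ee_rot: [-0.356, -3.12, 0.0]
force: [0.2, 0.6, -1.0]
width: 0.366
gripper_force: 31.2
```

>>> {"fn": "jog_arm", "kwargs": {"rows": [[[0.4,-5,0],[0,0,0],0.36],[[0.7,-9.5,0],[0,0,0],0.36],[[0.7,-12,-1],[0,0,0],0.36],[[0.7,-12.4,-2],[0,0,0],0.36],[[0.7,-12.4,-2.5],[0,0,0],0.36],[[0.7,-12.4,-2.5],[0,0,0],0.36],[[0.7,-12.4,-2.5],[0,0,0],0.36]]}}

```text
clock: 15.48
position: [0.4598, -0.2798, 0.1864]
ee_rot: [0.354, 3.121, 0.001]
force: [-0.3, -0.6, -1.0]
width: 0.361
gripper_force: 31.3
```

```bash
bash sp.sh w16
python3 - <<'E'
from h import *
import pickle
c,s=pickle.load(open('w16.pkl','rb'));R=cv2.Rodrigues(s['ee_rot'])[0];p=s['position'];P=cloud(c,s)
print(s['joints'].round(2))
m=(abs(P[...,0]-.481)<.03)&(abs(P[...,1]+.287)<.03)&(P[...,2]>.051)&(P[...,2]<.064)
v,u=np.nonzero(m);q=P[m];print(m.sum(),(u.min(),u.max(),v.min(),v.max()) if m.any() else '',np.median(q,0),q.min(0),q.max(0))
print(proj(c,[[.481,-.287,.056],[.4986,-.287,.056],[.4634,-.287,.056],[.481,-.2694,.056],[.481,-.3046,.056]],s).round(1))
g=cv2.cvtColor(c['img'],cv2.COLOR_RGB2GRAY)
for r in range(196,268,3):print(r,' '.join('%3d'%x for x in g[r,276:360:2]))
E
```

```text
15.475 [ 0.4598 -0.2798  0.1864] [3.540e-01 3.121e+00 1.000e-03] [-0.3 -0.6 -1. ] 0.3614017206177276 31.277024745941162 0.004782053682399777
jaw -1 slope 0.316 tip y at shoulder -0.0222
jaw 1 slope 0.306 tip y at shoulder 0.0205
spacing 0.0427 mid -0.0008
205 300.1 326.3 eye spacing est 33.0
206 299.6 327.0 eye spacing est 33.9
207 299.5 327.9 eye spacing est 34.7
208 299.5 328.5 eye spacing est 35.3
209 299.2 328.9 eye spacing est 35.8
[ 0.03  0.36  0.55  1.87 -0.22  0.97  2.03]
585 (np.int64(299), np.int64(331), np.int64(198), np.int64(220)) [ 0.47562999 -0.28461018  0.05550759] [ 0.46432891 -0.30027574  0.05107928] [ 0.4882958  -0.26961443  0.0577288 ]
[[313.5 215.3]
 [317.5 231.7]
 [309.4 198.4]
 [331.1 211.5]
 [296.  219.2]]
196 212 210 214 218 215 190 170 214 217 202  90  98 100 103  99 101 101 104 128 112 112  99  99 100 102 102 101  92 126 209 215 220  93 161 209 210 212 213 209 210 211 215
199 214 214 214 209 202 159 214 213 202  84 103 104 103 100 125 125  91 104 103 114 111  87 101 125 109 100 102 101 100  95 210 215 210 141 168 218 215 211 209 212 208 211
202 216 213 213 
[... 3067 characters left out ...]
  68  94  95
256  51  46  46  47  46  46  44  46  46  46  44  42  48  95  92  95  92  89  88  77  78  87  88  94  93  92  94  75  44  45  48  46  44  44  46  46  47  48  49  46 113  95
259  46  46  46  46  45  44  45  44  46  44  45  43  62 109  92  87  87  87  90  91  91  89  88  90  92  90 132 134  44  44  43  45  45  45  46  45  45  46  47  45  83  95
262  45  45  45  44  45  42  44  44  42  44  44  41  70 197 179 184 191 193 193 193 192 191 192 178 101 159 192 143  44  46  43  43  45  42  44  44  43  45  47  45  50 106
265  42  42  43  45  47  42  43  42  42  42  43  42  69 196 191 189 185 189 189 188 188 190 188 189 188 187 188 142  43  43  42  45  44  43  44  43  44  44  45  47  44  91
```

```bash
cat > spin.py <<'E'
from h import *
import pickle,sys
from scipy.optimize import least_squares
c,s=pickle.load(open(sys.argv[1]+'.pkl','rb'));R=cv2.Rodrigues(s['ee_rot'])[0];p=s['position']
g=cv2.cvtColor(c['img'],cv2.COLOR_RGB2GRAY).astype(float);T=147
r0,r1=int(sys.argv[2]),int(sys.argv[3]);uc=int(sys.argv[4]);E=[]
for r in range(r0,r1):
    l=uc
    while g[r,l]>T-15:l-=1
    q=uc
    while g[r,q]>T-15:q+=1
    E+=[(l+.5,r),(q-.5,r)]
for u in range(uc-11,uc+14):
    v=210
    while g[v,u]>T-15:v-=1
    E.append((u,v+.5))
X=onplane(c,E,.056,s)[:,:2]
f=least_squares(lambda a:np.hypot(*(X-a[:2]).T)-a[2],[.481,-.287,.017],loss='soft_l1',f_scale=.0003)
print('spindle',f.x.round(4),'rms',np.sqrt(np.mean(f.fun**2)).round(5))
f2=least_squares(lambda a:np.hypot(*(X-a[:2]).T)-.0172,[.481,-.287],loss='soft_l1',f_scale=.0003)
print('fixed r',f2.x.round(4));d=(R.T@np.r_[f2.x-p[:2],0])[:2];print('spindle in tool',d.round(4))
T_=(np.array(d)-[-.0224,-.0008]);print('shift cm',(R[:2,:2]@T_*100).round(2))
E
python3 spin.py w16 202 215 317
```

```text
spindle [ 0.481  -0.2865  0.0161] rms 0.00268
fixed r [ 0.4821 -0.2872]
spindle in tool [-0.0234 -0.0022]
shift cm [ 0.07 -0.16]
```

>>> {"fn": "jog_arm", "kwargs": {"rows": [[[2,-0.4,0],[0,0,0],0.36],[[3.9,-0.9,0],[0,0,0],0.36],[[3.9,-0.9,0],[0,0,0],0.36],[[3.9,-0.9,0],[0,0,0],0.36],[[3.9,-0.9,0],[0,0,0],0.36]]}}

```text
clock: 16.15
position: [0.4977, -0.2896, 0.1863]
ee_rot: [-0.357, -3.121, -0.0]
force: [-0.8, 1.0, -2.1]
width: 0.362
gripper_force: 31.3
```

Run:
```python
from h import *
import pickle
from scipy.optimize import least_squares
s=arm.observe();c=arm.get_image('wrist');pickle.dump((c,s),open('w17.pkl','wb'));R=cv2.Rodrigues(s['ee_rot'])[0];p=s['position'];print(p,abs(s['dq']).max())
g=cv2.cvtColor(c['img'],cv2.COLOR_RGB2GRAY).astype(float)
u0,v0=proj(c,[[.4812,-.287,.056]],s)[0];print(u0,v0)
E=[]
for a in np.arange(0,360,6):
    d=np.array([np.cos(np.radians(a)),np.sin(np.radians(a))]);t=np.arange(8,34,.25)
    z=cv2.remap(g.astype(np.float32),(u0+t*d[0]).astype(np.float32)[None],(v0+t*d[1]).astype(np.float32)[None],cv2.INTER_LINEAR)[0]
    k=np.argmax(z<120);
    if z[k]<120:E.append((u0+t[k]*d[0],v0+t[k]*d[1]))
X=onplane(c,E,.056,s)[:,:2]
f=least_squares(lambda a:np.hypot(*(X-a[:2]).T)-a[2],[.481,-.287,.017],loss='soft_l1',f_scale=.0003)
print(len(E),f.x.round(4),np.sort(abs(f.fun))[[20,40,50,-1]].round(5))
print(X.round(4)[::3].tolist())
print('shift cm if ring at (-.0224,-.0008)',((f.x[:2]-p[:2]-(R@[-.0224,-.0008,0])[:2])*100).round(2))
```

```text
[ 0.497665   -0.2896045   0.18626301] 0.0027652323305295086
314.61079735586185 176.31920600109657
60 [ 0.4819 -0.2873  0.0176] [6.0e-05 1.6e-04 2.4e-04 1.3e-03]
[[0.4851, -0.2703], [0.4905, -0.2718], [0.4949, -0.2754], [0.498, -0.2801], [0.4991, -0.2856], [0.499, -0.2912], [0.4969, -0.2964], [0.4933, -0.3008], [0.4883, -0.3035], [0.4828, -0.3047], [0.4772, -0.3042], [0.4723, -0.3016], [0.4676, -0.2986], [0.4643, -0.294], [0.4645, -0.2883], [0.4649, -0.2832], [0.4668, -0.2784], [0.4702, -0.2745], [0.4744, -0.2713], [0.4797, -0.2699]]
shift cm if ring at (-.0224,-.0008) [-3.74  0.81]
```

>>> {"fn": "jog_arm", "kwargs": {"rows": [[[-2,0.4,0],[0,0,0],0.36],[[-3.74,0.81,0],[0,0,0],0.36],[[-3.74,0.81,-2],[0,0,0],0.36],[[-3.74,0.81,-4],[0,0,0],0.36],[[-3.74,0.81,-4],[0,0,0],0.36],[[-3.74,0.81,-4],[0,0,0],0.36]]}}

```text
clock: 16.95
position: [0.4612, -0.2819, 0.1469]
ee_rot: [0.356, 3.121, -0.0]
force: [0.2, 0.3, -1.1]
width: 0.366
gripper_force: 31.2
```

```bash
bash sp.sh w18; python3 rows.py w18 190 224
python3 - <<'E'
from h import *
import pickle
c,s=pickle.load(open('w18.pkl','rb'));R=cv2.Rodrigues(s['ee_rot'])[0];p=s['position']
print('resid cm',((np.array([.4819,-.2873])-p[:2]-(R@[-.0224,-.0008,0])[:2])*100).round(3))
a=np.radians(np.arange(0,360,15))
print(proj(c,np.c_[.4819+.0176*np.cos(a),-.2873+.0176*np.sin(a),a*0+.056],s).round(0).astype(int).tolist())
g=cv2.cvtColor(c['img'],cv2.COLOR_RGB2GRAY)
for r in range(246,268):print(r,' '.join('%3d'%x for x in g[r,300:332]))
E
```

```text
16.95 [ 0.4612 -0.2819  0.1469] [ 0.356  3.121 -0.   ] [ 0.2  0.3 -1.1] 0.3656152720749733 31.23367667198181 0.007249081559760554
jaw -1 slope 0.307 tip y at shoulder -0.0219
jaw 1 slope 0.318 tip y at shoulder 0.0206
spacing 0.0426 mid -0.0006
205 276.0 276.0 eye spacing est 12.0
206 288.0 288.0 eye spacing est 12.0
207 310.8 320.7 eye spacing est 19.9
208 276.0 276.0 eye spacing est 12.0
209 286.0 286.0 eye spacing est 12.0
      290 291 292 293 294 295 296 297 298 299 300 301 302 303 304 305 306 307 308 309 310 311 312 313 314 315 316 317 318 319 320 321 322 323 324 325 326 327 328 329 330 331 332 333 334 335 336 337 338 339 340 341
190 205 207 210 211 201 188 187 191 188 187 164 136 114 106 101 102 100  96  91  97 123 148 160 165 162 164 179 182 177 148 143 120 114  92  92  95  97  95  98 102 117 144 160 159 160 161 166 179 198 205 206 207
191 202 205 205 198 192 188 188 194 180 138 119 105 100 100  95 105 151 173 201 200 202 202 201 203 204 203 207 209 211 207 207 204 202 196 174 143 113  90  95  94  98 106 120 146 159 160 160 163 172 191 203 206
192 204 203 191 189 190 188 181 
[... 9269 characters left out ...]
 202 199 196 198 200 200 202 200 151  33
263  69 166 204 203 204 204 204 201 200 198 201 203 201 200 200 202 204 201 200 198 199 200 202 202 203 202 202 205 205 203 152  34
264  70 164 203 204 200 142 143 144 173 203 197 198 202 201 201 200 200 202 204 201 198 198 199 204 202 138 114 105 128 176 157  36
265  70 165 200 163  99  65  65  66  92 150 202 196 196 199 202 202 200 200 200 204 204 201 200 198 135  63  49  42  57  91  97  36
266  68 165 196  92  40  59  59  52  43  99 209 200 198 195 196 200 203 202 200 200 201 205 201 158  60  52  74  68  55  45  52  39
267  69 170 196  45  54  77  72  68  44  74 176 203 200 197 196 195 196 199 201 200 199 200 201 154  38  67  79  73  67  47  46  39
```

>>> {"fn": "jog_arm", "kwargs": {"rows": [[[0,0,0],[0,0,0],0.36],[[0,0,0],[0,0,0],0.36],[[0,0,0],[0,0,0],0.36]]}}

```text
clock: 17.38
position: [0.4611, -0.2817, 0.1463]
ee_rot: [0.356, 3.121, -0.0]
force: [-0.1, -0.5, -0.4]
width: 0.365
gripper_force: 31.2
```

>>> {"fn": "jog_arm", "kwargs": {"rows": [[[-0.05,0.01,-0.2],[0,0,0],0.36],[[-0.05,0.01,-0.5],[0,0,0],0.36],[[-0.05,0.01,-0.7],[0,0,0],0.36],[[-0.05,0.01,-0.9],[0,0,0],0.36],[[-0.05,0.01,-1.05],[0,0,0],0.36],[[-0.05,0.01,-1.2],[0,0,0],0.36],[[-0.05,0.01,-1.2],[0,0,0],0.36]]}}

```text
clock: 18.25
position: [0.4604, -0.2815, 0.134]
ee_rot: [-0.356, -3.121, -0.0]
force: [0.0, -0.3, -1.9]
width: 0.364
gripper_force: 31.2
```

```bash
python3 tips.py w19|sed -n '1p;9,$p'
python3 - <<'E'
from h import *
import pickle
c,s=pickle.load(open('w19.pkl','rb'))
g=cv2.cvtColor(c['img'],cv2.COLOR_RGB2GRAY)
for r in range(198,218):print(r,' '.join('%3d'%x for x in g[r,290:342]))
for r in range(244,266):print(r,' '.join('%3d'%x for x in g[r,300:332]))
a=np.radians(np.arange(0,360,45))
print(proj(c,np.c_[.4819+.0176*np.cos(a),-.2873+.0176*np.sin(a),a*0+.056],s).round(0).astype(int).tolist())
E
```

```text
18.25 [ 0.4604 -0.2815  0.134 ] [-0.356 -3.121 -0.   ] [ 0.  -0.3 -1.9] 0.36361510381623174 31.23274326324463 0.0027324231530368014
jaw -1 slope 0.318 tip y at shoulder -0.0223
jaw 1 slope 0.322 tip y at shoulder 0.0207
spacing 0.0430 mid -0.0008
198 182 182 185 182 146 113 104 101 110 149 172 198 207 211 207 205 201 201 202 203 207 209 207 204 202 200 202 203 203 204 205 207 210 210 210 210 209 212 208 203 192 145  90  93  93  96 109 135 157 152 154 157
199 183 182 173 135 113 102 103 131 177 202 205 210 209 208 209 207 205 201 201 202 202 205 207 208 204 204 201 200 201 204 203 202 206 208 208 208 208 208 208 212 214 205 192 141  89  92  94 100 123 153 154 153
200 187 174 116 112 107 112 171 204 207 206 206 206 206 206 208 208 207 206 206 203 201 200 202 205 208 205 203 190 202 200 201 204 202 204 206 208 209 208 206 208 209 211 212 208 195 140  94  94  91 114 154 156
201 104  98  66  75  97 171 212 215 211 208 205 205 206 207 207 206 205 192 201 175 213 214 208 178 179 179 215 210 214 214 213 210 204 191 203 204 208 208 209 207 208 208 212 218 215 133  78  72  66  70  92 105
202  
[... 5687 characters left out ...]
185 183 182 182 186 186 189 193 192 196 194 196 200 198 203 200 196 147  32
262  71 168 203 196 194 196 196 196 197 199 198 194 195 197 195 195 196 198 199 198 201 200 196 192 192 191 197 199 202 199 149  33
263  69 167 202 200 197 195 194 195 195 197 198 200 196 192 193 194 195 195 196 198 199 199 199 199 195 191 192 194 199 199 151  34
264  69 167 201 196 197 198 196 196 196 195 196 197 198 200 195 191 191 194 195 195 196 198 197 198 198 195 193 192 194 195 149  33
265  69 167 205 199 198 196 198 199 198 195 195 194 197 197 199 197 194 193 193 195 195 195 197 197 199 199 199 196 193 192 145  32
[[320, 255], [333, 247], [336, 232], [327, 219], [310, 216], [297, 225], [294, 241], [304, 253]]
```

>>> {"fn": "jog_arm", "kwargs": {"rows": [[[0,0,-0.15],[0,0,0],0.36],[[0,0,-0.3],[0,0,0],0.36],[[0,0,-0.4],[0,0,0],0.36],[[0,0,-0.5],[0,0,0],0.36],[[0,0,-0.6],[0,0,0],0.36],[[0,0,-0.6],[0,0,0],0.36]]}}

```text
clock: 19.05
position: [0.4606, -0.2816, 0.1283]
ee_rot: [0.356, 3.121, -0.0]
force: [-0.8, 0.0, 3.0]
width: 0.362
gripper_force: 31.2
```

>>> {"fn": "jog_arm", "kwargs": {"rows": [[[0,0,-0.1],[0,0,0],0.36],[[0,0,-0.15],[0,0,0],0.36],[[0,0,-0.2],[0,0,0],0.36],[[0,0,-0.2],[0,0,0],0.36]]}}

```text
clock: 19.55
position: [0.4609, -0.2818, 0.1266]
ee_rot: [0.356, 3.12, -0.0]
force: [-1.4, 0.2, 8.0]
width: 0.363
gripper_force: 31.1
```

>>> {"fn": "jog_arm", "kwargs": {"rows": [[[0,0,-0.04],[0,0,0],0.36],[[0,0,-0.07],[0,0,0],0.36],[[0,0,-0.07],[0,0,0],0.36]]}}

```text
clock: 19.92
position: [0.4611, -0.282, 0.1263]
ee_rot: [0.356, 3.12, -0.0]
force: [-2.1, 0.8, 12.1]
width: 0.362
gripper_force: 30.6
```

```bash
cat > zz.py <<'E'
from h import *
import pickle,sys
s=arm.observe();c=arm.get_image('wrist');pickle.dump((c,s),open(sys.argv[1]+'.pkl','wb'))
print(s['clock'],s['position'].round(4),s['force'].round(1),s['ft_torque'].round(2),s['width'],s['gripper_force'])
P=cloud(c,s);g=cv2.cvtColor(c['img'],cv2.COLOR_RGB2GRAY)
sp=np.array([.4819,-.2873]);rad=np.hypot(P[...,0]-sp[0],P[...,1]-sp[1]);ang=np.degrees(np.arctan2(P[...,1]-sp[1],P[...,0]-sp[0]))
m0=(rad<.015)&(abs(P[...,2]-.056)<.006);z0=np.median(P[m0][:,2]);print('spindle top z',z0.round(4),m0.sum())
for a in range(-180,180,30):
    m=(rad>.0195)&(rad<.0228)&(abs((ang-a+180)%360-180)<15)&(g<115)&(P[...,2]>.035)&(P[...,2]<.060)
    if m.sum()>3:print(a,m.sum(),'ring top above seat mm',((np.median(P[m][:,2])-z0+.012)*1000).round(1))
E
python3 zz.py w20
```

```text
19.925 [ 0.4611 -0.282   0.1263] [-2.1  0.8 12.1] [ 0.3  0.4 -0. ] 0.3620711293356456 30.635055899620056
spindle top z 0.0557 88
-180 52 ring top above seat mm 0.0
-150 14 ring top above seat mm -0.2
-120 23 ring top above seat mm 4.4
-60 5 ring top above seat mm 5.9
-30 46 ring top above seat mm 7.1
0 49 ring top above seat mm 7.0
30 13 ring top above seat mm 6.4
90 24 ring top above seat mm 4.4
120 8 ring top above seat mm -0.2
150 52 ring top above seat mm -0.2
```

>>> {"fn": "jog_arm", "kwargs": {"rows": [[[0.14,-0.03,0.04],[0.22,0.97,0],0.36],[[0.28,-0.06,0.04],[0.45,1.95,0],0.36],[[0.42,-0.1,0.04],[0.67,2.92,0],0.36],[[0.56,-0.13,0.04],[0.9,3.9,0],0.36],[[0.56,-0.13,0.04],[0.9,3.9,0],0.36]]}}

```text
clock: 20.6
position: [0.4669, -0.2832, 0.1264]
ee_rot: [-0.348, -3.053, -0.011]
force: [-1.5, 0.3, 10.3]
width: 0.365
gripper_force: 30.9
```

```bash
cat >> zz.py <<'E'
R=cv2.Rodrigues(s['ee_rot'])[0];T=(P-s['position'])@R
for lo in(.02,.045,.055,.063):
    m=(T[...,2]>lo)&(T[...,2]<lo+.008)&(abs(T[...,0])<.013)&(abs(T[...,1])<.03)&(abs(T[...,1])>.003);print('jaw surface x at',lo,np.percentile(T[m][:,0],85).round(4))
E
python3 zz.py w21; sed -n 1,1p /dev/null
python3 - <<'E'
from h import *
import pickle
for f in('w15','w20'):
  c,s=pickle.load(open(f+'.pkl','rb'));R=cv2.Rodrigues(s['ee_rot'])[0];T=(cloud(c,s)-s['position'])@R
  print(f,[np.percentile(T[(T[...,2]>lo)&(T[...,2]<lo+.008)&(abs(T[...,0])<.013)&(abs(T[...,1])<.03)&(abs(T[...,1])>.003)][:,0],85).round(4) for lo in(.02,.045,.055,.063)])
E
```

```text
20.6 [ 0.4669 -0.2832  0.1264] [-1.5  0.3 10.3] [ 0.33  0.33 -0.04] 0.3653606812553236 30.89758336544037
spindle top z 0.0558 87
-180 54 ring top above seat mm -0.3
-150 17 ring top above seat mm -0.1
-120 24 ring top above seat mm 4.5
-60 5 ring top above seat mm 5.6
-30 56 ring top above seat mm 6.8
0 51 ring top above seat mm 7.0
30 12 ring top above seat mm 6.1
90 24 ring top above seat mm 4.1
120 9 ring top above seat mm -0.4
150 52 ring top above seat mm -0.2
jaw surface x at 0.02 0.0078
jaw surface x at 0.045 0.0048
jaw surface x at 0.055 0.005
jaw surface x at 0.063 0.0051
w15 [np.float64(0.0076), np.float64(0.0041), np.float64(0.0043), np.float64(0.0043)]
w20 [np.float64(0.0079), np.float64(0.0047), np.float64(0.0048), np.float64(0.0049)]
```

Run:
```python
from h import *
import pickle
for f in('w19','w20','w21'):
    c,s=pickle.load(open(f+'.pkl','rb'));P=cloud(c,s);g=cv2.cvtColor(c['img'],cv2.COLOR_RGB2GRAY)
    R,t=pose(c,s)
    print(f)
    for u in(308,315,322):
        k=range(250,268) if f!='w21' else range(244,268)
        print(u,[(v,int(g[v,u]),round(1000*float(np.hypot(P[v,u,0]-.4819,P[v,u,1]+.2873)),1),round(1000*float(P[v,u,2]),1)) for v in k])
```

```text
w19
308 [(250, 122, 18.6, 121.0), (251, 145, 15.2, 54.6), (252, 157, 15.6, 55.6), (253, 155, 16.5, 55.4), (254, 96, 19.2, 51.4), (255, 73, 19.2, 53.4), (256, 85, 21.0, 51.3), (257, 88, 21.3, 52.7), (258, 85, 22.2, 52.7), (259, 79, 23.2, 52.3), (260, 186, 30.4, 39.8), (261, 201, 38.3, 26.3), (262, 197, 39.4, 26.1), (263, 195, 40.7, 25.6), (264, 196, 41.8, 25.4), (265, 198, 42.7, 25.6), (266, 199, 43.6, 25.9), (267, 197, 44.2, 26.7)]
315 [(250, 147, 16.0, 116.5), (251, 143, 16.3, 118.5), (252, 146, 14.2, 56.1), (253, 150, 15.4, 55.5), (254, 152, 16.6, 54.9), (255, 119, 17.4, 55.0), (256, 90, 19.5, 52.7), (257, 86, 20.8, 51.9), (258, 87, 21.8, 51.9), (259, 84, 22.6, 52.1), (260, 102, 23.2, 52.7), (261, 182, 38.5, 24.7), (262, 195, 38.6, 26.6), (263, 194, 40.3, 25.3), (264, 191, 41.3, 25.4), (265, 197, 41.9, 26.2), (266, 198, 42.7, 26.7), (267, 196, 44.1, 26.0)]
322 [(250, 135, 18.2, 120.0), (251, 133, 14.5, 55.9), (252, 146, 15.6, 55.5), (253, 154, 16.7, 54.9), (254, 106, 17.5, 55.0), (255, 85, 19.6, 52.3), (256, 87, 21.2, 50.8), (257, 86, 21.5, 52.2), (258, 84, 21.8, 53.3), (259, 83, 2
[... 2568 characters left out ...]
, 79, 23.2, 50.8), (264, 182, 28.6, 40.5), (265, 193, 29.9, 39.7), (266, 191, 37.1, 25.6), (267, 194, 80.6, 289.0)]
322 [(244, 151, 16.7, 113.5), (245, 148, 16.1, 113.3), (246, 148, 15.6, 113.7), (247, 149, 14.7, 112.8), (248, 150, 14.4, 113.9), (249, 145, 13.2, 112.1), (250, 124, 11.6, 109.3), (251, 145, 11.9, 56.0), (252, 149, 13.0, 55.3), (253, 146, 13.4, 56.3), (254, 147, 14.3, 56.0), (255, 148, 15.4, 55.1), (256, 148, 16.1, 55.4), (257, 140, 16.5, 56.4), (258, 101, 18.9, 52.6), (259, 87, 20.2, 51.3), (260, 87, 21.3, 50.8), (261, 86, 80.6, 289.0), (262, 80, 22.8, 51.1), (263, 176, 28.4, 40.1), (264, 197, 29.6, 39.5), (265, 195, 30.9, 38.6), (266, 192, 37.6, 25.6), (267, 191, 38.4, 25.8)]
```

Run:
```python
from h import *
import pickle
for f in('w14','w15','w18','w19','w20','w21'):
    c,s=pickle.load(open(f+'.pkl','rb'));P=cloud(c,s);R=cv2.Rodrigues(s['ee_rot'])[0];T=(P-s['position'])@R;o=[]
    for sg in(-1,1):
        m=(T[...,0]>-.002)&(T[...,0]<.006)&(sg*T[...,1]>.0125)&(sg*T[...,1]<.0155)&(T[...,2]>.068)&(T[...,2]<.095)
        q=T[m][:,2];w=P[m][:,2];o.append((m.sum(),np.percentile(q,[10,50,90]).round(4).tolist(),np.median(w).round(4)))
    m=(T[...,0]>-.046)&(T[...,0]<-.041)&(abs(T[...,1])<.009)&(T[...,2]>.068)&(T[...,2]<.09)
    print(f,o,'back',np.median(T[m][:,2]).round(4),np.median(P[m][:,2]).round(4))
c,s=pickle.load(open('w21.pkl','rb'));P=cloud(c,s);g=cv2.cvtColor(c['img'],cv2.COLOR_RGB2GRAY)
for v in range(198,214,1):print(v,' '.join('%d:%d'%(g[v,u],1000*P[v,u,2]) for u in range(290,342,2)))
```

```text
w14 [(np.int64(40), [0.0796, 0.0829, 0.0841], np.float64(0.0033)), (np.int64(41), [0.0787, 0.0798, 0.0838], np.float64(0.0065))] back 0.0798 0.0064
w15 [(np.int64(16), [0.0794, 0.0798, 0.0817], np.float64(0.066)), (np.int64(32), [0.0784, 0.0798, 0.0815], np.float64(0.066))] back 0.0813 0.0645
w18 [(np.int64(21), [0.0793, 0.0802, 0.0818], np.float64(0.0666)), (np.int64(33), [0.0793, 0.0802, 0.0813], np.float64(0.0666))] back 0.082 0.0649
w19 [(np.int64(51), [0.0794, 0.0926, 0.0947], np.float64(0.0414)), (np.int64(49), [0.0793, 0.0807, 0.0947], np.float64(0.0533))] back 0.0818 0.0522
w20 [(np.int64(46), [0.0791, 0.0823, 0.0875], np.float64(0.044)), (np.int64(38), [0.0791, 0.0804, 0.0875], np.float64(0.0459))] back 0.0755 0.0508
w21 [(np.int64(44), [0.0797, 0.0819, 0.0882], np.float64(0.0448)), (np.int64(41), [0.0795, 0.0805, 0.0891], np.float64(0.0464))] back 0.073 0.0507
198 202:25 189:26 181:26 182:28 114:28 96:34 106:38 178:39 196:38 210:39 208:39 202:39 201:39 204:40 205:38 209:39 210:38 205:38 198:40 164:39 84:37 95:33 124:29 157:27 157:26 173:25
199 190:25 161:26 187:27 127:29 96
[... 1792 characters left out ...]
 93:43 95:43 92:43 92:42 94:47 89:47 78:61 82:61 83:60
210 83:64 84:64 82:63 80:63 95:47 93:43 93:44 94:42 95:43 96:44 96:43 95:44 95:43 93:43 92:43 93:43 93:43 93:44 95:42 93:43 94:44 93:46 78:62 80:63 82:63 82:64
211 88:66 83:66 82:65 80:67 86:46 94:43 94:42 93:42 95:43 95:44 97:43 94:43 93:43 94:43 93:44 92:43 93:42 93:43 94:43 94:43 95:42 91:43 79:67 82:65 82:65 84:64
212 94:67 84:68 83:68 81:69 81:68 94:45 92:43 94:42 92:43 95:43 93:43 96:42 88:43 90:43 90:44 92:44 93:43 93:43 93:43 93:44 94:44 83:66 80:68 81:67 81:69 83:67
213 104:69 83:71 82:71 82:70 79:69 93:43 94:43 92:42 91:43 90:44 88:43 111:43 127:43 143:43 130:43 106:43 86:41 91:44 92:44 93:43 93:43 80:68 81:69 84:71 81:69 82:69
```

>>> {"fn": "jog_arm", "kwargs": {"rows": [[[0,0,0.2],[0,0,0],0.36],[[0,0,0.4],[0,0,0],0.36],[[0,0,0.45],[0,0,0],0.36],[[0,0,0.45],[0,0,0],0.36]]}}

```text
clock: 21.15
position: [0.466, -0.2827, 0.1302]
ee_rot: [-0.348, -3.052, -0.012]
force: [-0.6, -0.4, 0.6]
width: 0.363
gripper_force: 31.2
```

```bash
cat > tilt.py <<'E'
from h import *
import pickle,sys
s=arm.observe();c=arm.get_image('wrist');pickle.dump((c,s),open(sys.argv[1]+'.pkl','wb'))
print(s['clock'],s['position'].round(4),s['ee_rot'].round(3),s['force'].round(1),s['ft_torque'].round(2),round(s['width'],4),round(s['gripper_force'],1))
P=cloud(c,s);R=cv2.Rodrigues(s['ee_rot'])[0];T=(P-s['position'])@R;g=cv2.cvtColor(c['img'],cv2.COLOR_RGB2GRAY)
sp=np.array([.4819,-.2873]);y=np.array([.2251,.9743]);x=np.array([.9743,-.2251])  # x: to ring back
A=(P[...,:2]-sp)@x;B=(P[...,:2]-sp)@y;Z=P[...,2];rad=np.hypot(A,B)
z0=np.median(Z[(rad<.015)&(abs(Z-.056)<.005)]);print('spindle top',z0.round(4))
H=(Z-z0+.012)*1000
def rep(n,m):print(n,m.sum(),np.percentile(H[m],[25,50,75]).round(1) if m.sum() else '')
rep('back ring top (want 4..5.2)',(A>.0195)&(A<.0225)&(abs(B)<.008)&(H>1)&(H<14)&(g<115))
v0=195
sub=np.zeros_like(g,bool);sub[196:216,285:348]=1
for sg in(-1,1):
    m=sub&(A<-.017)&(A>-.031)&(sg*B>.0095)&(sg*B<.020)&(H>1)&(H<14)&(g<112)&(g>83)&(abs(T[...,2]-.080)<.0025)
    rep('eye %d'%sg,m)
rep('washer front',sub&(A<-.019)&(A>-.024)&(abs(B)<.008)&(g<110)&(H<8))
b=(A>.017)&(A<.027)&(abs(B)<.004)&(g<115)&(H>1)&(H<14);print('back A range',A[b].min().round(4) if b.any() else '',A[b].max().round(4) if b.any() else '')
E
python3 tilt.py w22
```

```text
21.15 [ 0.466  -0.2827  0.1302] [-0.348 -3.052 -0.012] [-0.6 -0.4  0.6] [ 0.   -0.08 -0.02] 0.3632 31.2
spindle top 0.0559
back ring top (want 4..5.2) 63 [7.5 7.9 8.3]
eye -1 43 [5.7 6.4 6.8]
eye 1 41 [5.7 6.3 7. ]
washer front 117 [2.1 2.6 3. ]
back A range 0.0175 0.0239
```

>>> {"fn": "jog_arm", "kwargs": {"rows": [[[0.17,-0.04,0],[0.28,1.22,0],0.36],[[0.35,-0.08,0],[0.56,2.44,0],0.36],[[0.52,-0.12,0],[0.84,3.65,0],0.36],[[0.7,-0.16,0],[1.12,4.87,0],0.36],[[0.7,-0.16,-0.07],[1.12,4.87,0],0.36],[[0.7,-0.16,-0.13],[1.12,4.87,0],0.36],[[0.7,-0.16,-0.13],[1.12,4.87,0],0.36]]}}

```text
clock: 22.08
position: [0.473, -0.2845, 0.1292]
ee_rot: [-0.339, -2.967, -0.026]
force: [0.4, 0.2, 1.3]
width: 0.364
gripper_force: 31.2
```

```bash
python3 tilt.py w23
```

```text
22.075 [ 0.473  -0.2845  0.1292] [-0.339 -2.967 -0.026] [0.4 0.2 1.3] [ 0.03 -0.25  0.02] 0.3639 31.2
spindle top 0.0556
back ring top (want 4..5.2) 68 [5.9 6.3 6.8]
eye -1 39 [5.9 6.5 7. ]
eye 1 42 [6.1 6.6 7. ]
washer front 119 [2.1 2.6 3.1]
back A range 0.0193 0.0239
```

>>> {"fn": "jog_arm", "kwargs": {"rows": [[[0.1,-0.02,-0.05],[0.17,0.73,0],0.36],[[0.2,-0.05,-0.1],[0.34,1.46,0],0.36],[[0.2,-0.05,-0.15],[0.34,1.46,0],0.36],[[0.2,-0.05,-0.15],[0.34,1.46,0],0.36]]}}

```text
clock: 22.62
position: [0.4751, -0.285, 0.1275]
ee_rot: [-0.335, -2.94, -0.031]
force: [1.0, 0.6, 4.0]
width: 0.361
gripper_force: 31.0
```

```bash
python3 tilt.py w24
```

```text
22.625 [ 0.4751 -0.285   0.1275] [-0.335 -2.94  -0.031] [1.  0.6 4. ] [-0.01 -0.12 -0.04] 0.3613 31.0
spindle top 0.0558
back ring top (want 4..5.2) 73 [5.6 6.  6.4]
eye -1 38 [4.  4.5 4.9]
eye 1 42 [4.  4.4 5.1]
washer front 119 [0.6 1.  1.5]
back A range 0.0173 0.0234
```

>>> {"fn": "jog_arm", "kwargs": {"rows": [[[0.14,-0.03,0.02],[0.22,0.97,0],0.36],[[0.28,-0.06,0.02],[0.45,1.95,0],0.36],[[0.42,-0.1,0.02],[0.67,2.92,0],0.36],[[0.56,-0.13,0.02],[0.9,3.9,0],0.36],[[0.56,-0.13,0.02],[0.9,3.9,0],0.36]]}}

```text
clock: 23.3
position: [0.481, -0.2862, 0.1274]
ee_rot: [-0.327, -2.87, -0.042]
force: [0.2, 0.3, 1.1]
width: 0.363
gripper_force: 31.2
```

```bash
python3 tilt.py w25
```

```text
23.3 [ 0.481  -0.2862  0.1274] [-0.327 -2.87  -0.042] [0.2 0.3 1.1] [ 0.06 -0.18 -0.04] 0.3632 31.2
spindle top 0.0558
back ring top (want 4..5.2) 83 [5.4 5.9 6.4]
eye -1 37 [5.2 5.7 6. ]
eye 1 34 [5.6 5.9 6.4]
washer front 108 [1.4 1.8 2.2]
back A range 0.0189 0.0239
```

>>> {"fn": "jog_arm", "kwargs": {"rows": [[[0.14,-0.03,-0.05],[0.22,0.97,0],0.36],[[0.28,-0.06,-0.1],[0.45,1.95,0],0.36],[[0.36,-0.08,-0.16],[0.57,2.5,0],0.36],[[0.36,-0.08,-0.16],[0.57,2.5,0],0.36]]}}

```text
clock: 23.85
position: [0.4844, -0.287, 0.126]
ee_rot: [-0.322, -2.826, -0.048]
force: [-0.4, 0.7, 2.6]
width: 0.365
gripper_force: 31.1
```

```bash
python3 tilt.py w26
```

```text
23.85 [ 0.4844 -0.287   0.126 ] [-0.322 -2.826 -0.048] [-0.4  0.7  2.6] [ 0.08 -0.1   0.01] 0.365 31.1
spindle top 0.0558
back ring top (want 4..5.2) 67 [5.1 5.4 5.9]
eye -1 36 [4.6 5.2 5.5]
eye 1 35 [4.7 5.1 5.9]
washer front 101 [0.8 1.3 1.7]
back A range 0.0192 0.0237
```

>>> {"fn": "jog_arm", "kwargs": {"rows": [[[0.11,-0.02,-0.05],[0.17,0.73,0],0.36],[[0.22,-0.05,-0.1],[0.34,1.46,0],0.36],[[0.28,-0.06,-0.12],[0.45,1.95,0],0.36],[[0.28,-0.06,-0.12],[0.45,1.95,0],0.36]]}}

```text
clock: 24.4
position: [0.4872, -0.2877, 0.1248]
ee_rot: [-0.318, -2.792, -0.053]
force: [0.0, -0.2, 2.7]
width: 0.364
gripper_force: 31.1
```

```bash
python3 tilt.py w27
```

```text
24.4 [ 0.4872 -0.2877  0.1248] [-0.318 -2.792 -0.053] [ 0.  -0.2  2.7] [ 0.03 -0.05  0.01] 0.3636 31.1
spindle top 0.0557
back ring top (want 4..5.2) 72 [4.9 5.4 5.9]
eye -1 37 [4.7 5.  5.6]
eye 1 37 [4.8 5.2 5.5]
washer front 108 [0.6 1.2 1.6]
back A range 0.0191 0.0248
```

>>> {"fn": "jog_arm", "kwargs": {"rows": [[[0.11,-0.02,-0.06],[0.17,0.73,0],0.36],[[0.22,-0.05,-0.12],[0.34,1.46,0],0.36],[[0.28,-0.06,-0.17],[0.45,1.95,0],0.36],[[0.28,-0.06,-0.17],[0.45,1.95,0],0.36]]}}

```text
clock: 24.95
position: [0.49, -0.2882, 0.1231]
ee_rot: [-0.314, -2.757, -0.058]
force: [0.3, -0.5, 4.4]
width: 0.364
gripper_force: 31.1
```

```bash
python3 tilt.py w28
```

```text
24.95 [ 0.49   -0.2882  0.1231] [-0.314 -2.757 -0.058] [ 0.3 -0.5  4.4] [0.03 0.04 0.  ] 0.3644 31.1
spindle top 0.0558
back ring top (want 4..5.2) 75 [4.2 4.8 5.4]
eye -1 28 [3.6 4.3 4.6]
eye 1 25 [3.7 4.  4.6]
washer front 114 [-0.2  0.4  0.9]
back A range 0.019 0.0247
```

>>> {"fn": "jog_arm", "kwargs": {"rows": [[[-0.03,0.01,0],[0,0,0],0.375],[[-0.06,0.015,0],[0,0,0],0.39],[[-0.09,0.02,0],[0,0,0],0.405],[[-0.12,0.03,0],[0,0,0],0.42],[[-0.15,0.035,0],[0,0,0],0.44],[[-0.18,0.04,0],[0,0,0],0.46],[[-0.2,0.05,0],[0,0,0],0.48],[[-0.2,0.05,0],[0,0,0],0.48]]}}

```text
clock: 26.0
position: [0.4879, -0.2877, 0.1231]
ee_rot: [-0.315, -2.758, -0.058]
force: [-0.1, 0.4, 1.2]
width: 0.479
gripper_force: 9.2
```

```bash
python3 tilt.py w29;python3 rows.py w29 198 214
```

```text
26.0 [ 0.4879 -0.2877  0.1231] [-0.315 -2.758 -0.058] [-0.1  0.4  1.2] [-0.06 -0.36 -0.02] 0.4793 9.2
spindle top 0.0559
back ring top (want 4..5.2) 72 [3.8 4.8 5.3]
eye -1 9 [4.9 5.3 5.3]
eye 1 26 [5.1 5.4 5.8]
washer front 120 [0.7 1.  1.4]
back A range 0.0181 0.0248
      290 291 292 293 294 295 296 297 298 299 300 301 302 303 304 305 306 307 308 309 310 311 312 313 314 315 316 317 318 319 320 321 322 323 324 325 326 327 328 329 330 331 332 333 334 335 336 337 338 339 340 341
198 207 207 209 212 212 165 144 131 117 118 124 152 172 221 215 212 211 213 213 214 214 213 212 209 208 205 202 202 206 209 213 214 214 211 210 208 213 209 147 167 132 121 119 118 152 174 222 219 217 215 214 211
199 211 208 212 209 161 106  97  92  93  94  92 100 112 163 222 218 210 204 201 199 189 184 182 181 178 176 173 172 174 178 184 191 196 200 206 208 208 160  96 106  92  92  92  95 100 111 159 199 219 217 215 214
200 215 214 210 161 104  84  90  92  96  96  95  93  92 105 158 199 190 181 180 178 174 172 171 170 168 166 163 160 161 162 165 168 173 172 177 182 152 105  91  94  95  97  97  96  87  90  95 
[... 2075 characters left out ...]
  85  91 100 102 103 103 102 103 103 101  96  86  78  82 119 153
211 192 141 108 112 117 113 104 104 102 103 102 100  99  89  99 101 101  99  99  99  98  98  97  98  98  97  98  97  96  97  98  98  97  98  96  98  95  95 101 103 102 102 103 103 102  98  92  81  81 126 207 168
212 213 195 101 111 116 117 106 103 104 102 102 101 100  95  93 101  99  99  99  99  98  99  98  98  98  98  97  97  96  95  98  96  99  97  97  98  98 100 103 102 103 104 103 103 102  95  90  78  87 155 223 208
213 215 209 142 107 113 121 109 104 105 103 102 101 101  98  88  99  99  98 100  98  98  98  99  98  98  98  97  98  98  96  98  96  97  97  98  96  97 101 101 102 103 103 101 103  98  93  86  77  96 180 217 216
```

>>> {"fn": "jog_arm", "kwargs": {"rows": [[[-0.02,0,0],[0,0,0],0.5],[[-0.04,0.01,0],[0,0,0],0.52],[[-0.05,0.01,0],[0,0,0],0.54],[[-0.05,0.01,0],[0,0,0],0.555],[[-0.05,0.01,0],[0,0,0],0.57],[[-0.05,0.01,0],[0,0,0],0.57]]}}

```text
clock: 26.8
position: [0.4873, -0.2876, 0.1231]
ee_rot: [-0.315, -2.757, -0.058]
force: [0.7, 0.4, -1.4]
width: 0.572
gripper_force: 5.7
```

```bash
python3 tilt.py w30;python3 rows.py w30 197 212
```

```text
26.8 [ 0.4873 -0.2876  0.1231] [-0.315 -2.757 -0.058] [ 0.7  0.4 -1.4] [-0.03 -0.41 -0.02] 0.572 5.7
spindle top 0.0557
back ring top (want 4..5.2) 76 [4.8 5.2 5.6]
eye -1 10 [5.3 5.7 5.9]
eye 1 12 [5.3 5.7 6.1]
washer front 116 [1.  1.3 1.8]
back A range 0.0175 0.0242
      290 291 292 293 294 295 296 297 298 299 300 301 302 303 304 305 306 307 308 309 310 311 312 313 314 315 316 317 318 319 320 321 322 323 324 325 326 327 328 329 330 331 332 333 334 335 336 337 338 339 340 341
197 208 210 211 213 212 210 210 209 211 214 214 215 212 210 212 212 213 212 213 214 213 212 209 207 208 209 212 213 214 212 210 208 207 210 211 210 210 212 215 214 215 214 213 216 216 217 216 213 213 212 210 211
198 207 208 209 211 213 212 212 211 212 213 217 218 219 215 213 211 212 213 212 213 215 216 214 212 210 208 210 212 214 216 213 212 209 207 209 211 212 213 214 218 220 218 217 215 214 216 216 216 213 212 211 210
199 209 208 208 208 211 214 215 218 213 166 168 173 193 187 220 215 212 213 213 212 211 211 210 207 204 200 198 197 202 205 208 213 210 210 211 211 215 213 166 164 147 174 200 220 217 215 215 
[... 1863 characters left out ...]
 104 101 102 102 102 101 101 100  92  86  89 103 159 167 192 207
209 187 178 157 193  94 107 117 109 103 104 103 103 100 101  96  81  99  94 121 119  89  90  93  92  93 103 104 102  97  91  96 122 114 102  98  96 103 102 102 103 103 103 102  98  88  83 107 169 147 151 161 188
210 181 193 204 211 138 101 112 111 104 103 102 102 101 101  99  87  87  81 102 104  98  99  98  96  96  96  95  95  98  97  98 103  97  88  98 100 101 102 103 103 103 101 102  96  88  80 104 183 204 155 147 160
211 190 207 214 210 144  98 111 115 105 103 103 102 101 101 100  89  81  96  99  98  99  98  98  98  97  98  99  98  98  99  98  98  97  94  92 104 100 103 101 103 103 103 102  94  86  81 130 216 219 205 155 147
```

>>> {"fn": "jog_arm", "kwargs": {"rows": [[[0.03,-0.01,0.09],[0,0,0],0.578],[[0.07,-0.02,0.19],[0,0,0],0.578],[[0.14,-0.03,0.37],[0,0,0],0.578],[[0.21,-0.05,0.56],[0,0,0],0.578],[[0.32,-0.07,0.84],[0,0,0],0.578],[[0.42,-0.1,1.1],[0,0,0],0.578]]}}

```text
clock: 27.6
position: [0.4917, -0.2887, 0.1345]
ee_rot: [-0.315, -2.758, -0.058]
force: [-0.3, 0.1, -1.6]
width: 0.579
gripper_force: 5.7
```

```bash
python3 tilt.py w31
```

```text
27.6 [ 0.4917 -0.2887  0.1345] [-0.315 -2.758 -0.058] [-0.3  0.1 -1.6] [-0.12 -0.45 -0.02] 0.579 5.7
spindle top 0.0557
back ring top (want 4..5.2) 68 [4.8 5.3 5.7]
eye -1 0 
eye 1 0 
washer front 115 [1.1 1.5 2.1]
back A range 0.0183 0.0245
```

>>> {"fn": "jog_arm", "kwargs": {"rows": [[[0.5,-0.1,3],[0,0,0],0.578],[[0.5,-0.1,6],[-1.2,-5,0],0.578],[[0,0,9],[-2.4,-10.3,0],0.578],[[0,0,10],[-3.6,-15.5,0],0.578],[[0,0,10],[-4.8,-20.8,0],0.578],[[0,0,10],[-4.8,-20.8,0],0.578],[[0,0,10],[-4.8,-20.8,0],0.578]]}}

```text
clock: 28.52
position: [0.4919, -0.2883, 0.2343]
ee_rot: [0.355, 3.118, -0.0]
force: [0.8, 0.7, -0.8]
width: 0.579
gripper_force: 5.7
```

Run:
```python
from h import *
import pickle
from scipy.optimize import least_squares
s=arm.observe();c=arm.get_image('wrist');pickle.dump((c,s),open('w32.pkl','wb'));print(s['clock'],s['position'],s['ee_rot'],s['width'])
R=cv2.Rodrigues(s['ee_rot'])[0]
y=np.array([-.3107,.9505,0]);z=np.array([0,0,-1.]);Rt=np.c_[np.cross(y,z),y,z]
print('turn deg to stand pose',np.degrees(cv2.Rodrigues(Rt@R.T)[0].ravel()).round(2))
P=cloud(c,s);g=cv2.cvtColor(c['img'],cv2.COLOR_RGB2GRAY);sp=np.array([.4819,-.2873])
d=P[...,:2]-sp;rad=np.hypot(*d.transpose(2,0,1));ang=np.degrees(np.arctan2(d[...,1],d[...,0]));Z=P[...,2]
z0=np.median(Z[(rad<.015)&(abs(Z-.056)<.006)]);print('z0',z0,'visible px',((rad<.03)&(Z>.03)&(Z<.065)).sum())
for a in range(-180,180,20):
    da=abs((ang-a+180)%360-180)<10
    m=da&(rad>.0195)&(rad<.0228)&(abs(Z-.05)<.012);w=da&(rad<.0175)&(rad>.0155)&(abs(Z-.05)<.012)
    k=da&(abs(Z-.05)<.012)&(Z-z0+.012>.0025)&(Z-z0+.012<.0075)
    print(a,m.sum(),((np.median(Z[m])-z0)*1000+12).round(1) if m.sum() else '', 'gray',np.median(g[m]) if m.sum() else '', 'ring outer r',np.percentile(rad[k],95).round(4) if k.sum()>5 else '')
J=arm.observe()['joints'];print(J.round(2))
```

```text
28.525 [ 0.49189678 -0.28834035  0.23425875] [ 3.54799803e-01  3.11814415e+00 -3.90419370e-04] 0.5791754333616488
turn deg to stand pose [-2.000e-02  1.900e-01  3.108e+01]
z0 0.05554174621304525 visible px 2114
-180 17 1.4 gray 105.0 ring outer r 0.0548
-160 22 5.2 gray 103.0 ring outer r 0.0334
-140 19 5.1 gray 103.0 ring outer r 0.054
-120 20 5.8 gray 103.0 ring outer r 0.2402
-100 19 5.7 gray 102.0 ring outer r 0.2282
-80 19 5.3 gray 102.0 ring outer r 0.1918
-60 19 5.2 gray 100.0 ring outer r 0.0227
-40 18 5.3 gray 100.0 ring outer r 0.0226
-20 16 5.3 gray 100.0 ring outer r 0.2143
0 17 5.1 gray 100.0 ring outer r 0.2142
20 19 5.4 gray 100.0 ring outer r 0.0227
40 18 5.1 gray 101.0 ring outer r 0.1464
60 19 5.3 gray 102.0 ring outer r 0.2051
80 17 5.1 gray 103.0 ring outer r 0.3561
100 21 5.2 gray 103.0 ring outer r 0.2862
120 21 5.2 gray 103.0 ring outer r 0.0236
140 20 3.1 gray 103.0 ring outer r 0.0339
160 20 1.6 gray 104.0 ring outer r 0.055
[ 0.02  0.36  0.57  1.74 -0.22  1.1   2.  ]
```

>>> {"fn": "jog_arm", "kwargs": {"rows": [[[-1.2,5,0],[0,0,8],0.578],[[-2.4,10,0],[0,0,16],0.578],[[-3.6,15.5,0],[0,0,24],0.578],[[-4.5,21,0],[0,0,31.1],0.578],[[-5.36,25,0],[0,0,31.1],0.578],[[-5.36,25.87,-0.5],[0,0.2,31.1],0.578],[[-5.36,25.87,-1],[0,0.2,31.1],0.578],[[-5.36,25.87,-1],[0,0.2,31.1],0.578]]}}

```text
clock: 29.58
position: [0.4381, -0.0313, 0.2236]
ee_rot: [0.491, -3.103, 0.001]
force: [1.9, -0.6, -1.8]
width: 0.578
gripper_force: 5.7
```

```bash
python3 tips.py w33
python3 - <<'E'
from h import *
import pickle
c,s=pickle.load(open('w33.pkl','rb'));R=cv2.Rodrigues(s['ee_rot'])[0];T=(cloud(c,s)-s['position'])@R
print([np.percentile(T[(T[...,2]>lo)&(T[...,2]<lo+.008)&(abs(T[...,0])<.013)&(abs(T[...,1])<.03)&(abs(T[...,1])>.003)][:,0],85).round(4) for lo in(.02,.045,.055,.063)])
E
```

```text
29.575 [ 0.4381 -0.0313  0.2236] [ 4.910e-01 -3.103e+00  1.000e-03] [ 1.9 -0.6 -1.8] 0.5780641792558082 5.663857623003423 0.012317010416372783
tool y deg 107.96786786521595
0.045 -1 54 (array([ 0.0025, -0.0112,  0.0506]), np.float64(-0.0144), np.float64(-0.0062), np.float64(0.055))
0.045 1 56 (array([0.0024, 0.0079, 0.0502]), np.float64(0.0035), np.float64(0.0117), np.float64(0.0546))
0.055 -1 41 (array([ 0.0023, -0.0125,  0.0589]), np.float64(-0.0156), np.float64(-0.0086), np.float64(0.0629))
0.055 1 36 (array([0.0023, 0.0092, 0.0589]), np.float64(0.0044), np.float64(0.0128), np.float64(0.0628))
0.063 -1 36 (array([ 0.0022, -0.0139,  0.0674]), np.float64(-0.0169), np.float64(-0.0089), np.float64(0.0708))
0.063 1 35 (array([0.0023, 0.01  , 0.0658]), np.float64(0.0053), np.float64(0.0131), np.float64(0.071))
jaw -1 slope 0.159 tip y at shoulder -0.0142
jaw 1 slope 0.128 tip y at shoulder 0.0102
spacing 0.0244 mid -0.0020
[np.float64(0.0066), np.float64(0.0028), np.float64(0.0026), np.float64(0.0026)]
```

>>> {"fn": "jog_arm", "kwargs": {"rows": [[[-0.1,0.22,-2],[0,0,0],0.57],[[-0.1,0.22,-4],[0,0,0],0.57],[[-0.1,0.22,-5.5],[0,0,0],0.57],[[-0.1,0.22,-5.5],[0,0,0],0.57],[[-0.1,0.22,-5.5],[0,0,0],0.57]]}}

```text
clock: 30.25
position: [0.4375, -0.0283, 0.1698]
ee_rot: [-0.492, 3.101, 0.0]
force: [-0.8, -0.1, -0.5]
width: 0.572
gripper_force: 5.7
```

>>> {"fn": "jog_arm", "kwargs": {"rows": [[[0,0,-1.2],[0,0,0],0.57],[[0,0,-2.4],[0,0,0],0.57],[[0,0,-3.6],[0,0,0],0.57],[[0,0,-4.8],[0,0,0],0.57],[[0,0,-6],[0,0,0],0.57],[[0,0,-7],[0,0,0],0.57],[[0,0,-7.4],[0,0,0],0.57],[[0,0,-7.4],[0,0,0],0.57]]}}

```text
clock: 31.25
position: [0.4369, -0.0278, 0.095]
ee_rot: [-0.493, 3.102, 0.0]
force: [1.8, -0.3, -0.6]
width: 0.57
gripper_force: 5.7
```

>>> {"fn": "jog_arm", "kwargs": {"rows": [[[0,0,-0.15],[0,0,0],0.57],[[0,0,-0.3],[0,0,0],0.57],[[0,0,-0.4],[0,0,0],0.57],[[0,0,-0.4],[0,0,0],0.57]]}}

```text
clock: 31.75
position: [0.4373, -0.0277, 0.0914]
ee_rot: [-0.493, 3.101, 0.0]
force: [0.3, -0.5, 1.5]
width: 0.569
gripper_force: 5.6
```

>>> {"fn": "jog_arm", "kwargs": {"rows": [[[0,0,0],[0,0,0],0.6],[[0,0,0],[0,0,0],0.64],[[0,0,0],[0,0,0],0.7],[[0,0,0],[0,0,0],0.85],[[0,0,0],[0,0,0],1],[[0,0,0],[0,0,0],1],[[0,0,0],[0,0,0],1]]}}

```text
clock: 32.62
position: [0.437, -0.0277, 0.0912]
ee_rot: [-0.493, 3.101, 0.001]
force: [0.9, -0.6, 0.2]
width: 0.996
gripper_force: 0.0
```

Run:
```python
from h import *
import pickle
s=arm.observe();c=arm.get_image('wrist');pickle.dump((c,s),open('w34.pkl','wb'));print(s['position'],s['force'],s['width'])
P=cloud(c,s);R=cv2.Rodrigues(s['ee_rot'])[0];T=(P-s['position'])@R;g=cv2.cvtColor(c['img'],cv2.COLOR_RGB2GRAY)
for sg in(-1,1):
    m=(g<75)&(sg*T[...,1]>.008)&(sg*T[...,1]<.040)&(abs(T[...,0])<.012)&(T[...,2]>-.04)&(T[...,2]<.015)
    q=T[m];print(sg,m.sum(),q.min(0).round(4),q.max(0).round(4),np.median(q,0).round(4),'top z',np.percentile(P[m][:,2],98))
```

```text
[ 0.43695524 -0.02771142  0.09122204] [ 0.87362553 -0.58187885  0.24757967] 0.9961557119030406
-1 1548 [-0.0094 -0.035  -0.0398] [ 0.0093 -0.0129  0.015 ] [ 0.0077 -0.0214 -0.011 ] top z 0.12772773739514295
1 1504 [-0.0093  0.0089 -0.0399] [0.0089 0.0316 0.0142] [ 0.0071  0.0189 -0.0103] top z 0.12682329408261078
```

>>> {"fn": "jog_arm", "kwargs": {"rows": [[[0,0,1.5],[0,0,0],1],[[0,0,4],[0,0,0],1],[[0,0,7],[0,0,0],1],[[0,0,11],[0,0,0],1],[[-1,4,15],[0,0,0],1],[[-2,9,17],[0,0,0],1],[[-2,12,17],[0,0,0],1],[[-2,12,17],[0,0,0],1]]}}

```text
clock: 33.67
position: [0.4168, 0.0945, 0.2614]
ee_rot: [-0.5, 3.1, 0.001]
force: [0.2, -0.4, 0.1]
width: 1.001
gripper_force: 0.0
```

>>> {"fn": "jog_arm", "kwargs": {"rows": [[[0,0,0],[0,0,0],1],[[0,0,0],[0,0,0],1]]}}

```text
clock: 33.92
position: [0.417, 0.0912, 0.261]
ee_rot: [-0.491, 3.102, -0.0]
force: [-0.6, 0.5, -0.3]
width: 0.996
gripper_force: 0.0
```

Run:
```python
from h import *
import pickle
s=arm.observe();c=arm.get_image('wrist');print(s['clock'],s['position'],s['width'])
c0,s0=pickle.load(open('w2.pkl','rb'))
for cc,ss in((c0,s0),(c,s)):
    P=cloud(cc,ss);g=cv2.cvtColor(cc['img'],cv2.COLOR_RGB2GRAY)
    d=P[...,:2]-[.4375,-.0287];y=np.array([-.3107,.9505]);x=np.array([.9505,.3107]);A=d@x;B=d@y;Z=P[...,2]
    for sg in(-1,1):
        m=(g<85)&(Z>.09)&(Z<.16)&(abs(A)<.03)&(sg*B>.004)&(sg*B<.05)
        print(sg,m.sum(),'top z',np.percentile(Z[m],97).round(4),'top A,B',np.median(A[m&(Z>.13)]).round(4),np.median(B[m&(Z>.13)]).round(4),'low',np.median(A[m&(Z<.11)]).round(4),np.median(B[m&(Z<.11)]).round(4))
t0=pickle.load(open('top0.pkl','rb'));t=arm.get_image('top');df=cv2.absdiff(t['img'],t0['img']).max(2)
m=(df>40).astype(np.uint8);n,l,st,cc=cv2.connectedComponentsWithStats(m)
print([(st[i].tolist()) for i in range(1,n) if st[i,4]>6])
```

```text
33.925 [0.41697519 0.09115301 0.26102873] 0.9961020949602022
-1 751 top z 0.1446 top A,B -0.0009 -0.0239 low -0.0014 -0.0162
1 359 top z 0.145 top A,B -0.001 0.027 low -0.007 0.0241
-1 782 top z 0.1446 top A,B -0.0012 -0.0229 low -0.0019 -0.0154
1 380 top z 0.1449 top A,B -0.0006 0.0279 low -0.0079 0.0224
[[178, 194, 84, 124, 5071], [259, 209, 29, 35, 678], [388, 226, 4, 4, 8], [0, 295, 68, 105, 4302], [61, 315, 14, 38, 277], [199, 319, 76, 69, 2127], [247, 319, 17, 8, 69], [77, 320, 4, 4, 10], [273, 365, 5, 4, 8], [275, 373, 10, 8, 39], [313, 376, 5, 16, 35], [276, 387, 4, 6, 15], [180, 389, 27, 11, 120], [241, 389, 11, 1, 11], [284, 390, 12, 10, 63]]
```

The pliers stand in the stand as they did at the start, and the ring sits level in the groove. Apart from the arm, the only change seen on the worktop is at the ring's eyes on the carousel. Handing in.

```bash
python3 -c "
from cell import arm
print(arm.sign_off())"
```

```text
the job is handed in; nothing more can be done
None
```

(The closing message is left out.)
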